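# Fit the loose lever to a spring-shut drain valve and hold it open at the index

## Robot

A 6-joint arm with a two-finger parallel gripper is mounted at the origin on the work surface. World frame = base frame: x ahead of the robot, y to its left, z up, the work surface at z = 0. Lengths are in m, angles in degrees, forces in N, time in s.
With the tool pointing down it reaches from about 0.35 to 0.975 m from the base axis. Payload 7.1 kg.
Tool frame: the origin (TCP) lies midway between the tips of the shut fingers; the grasp point (between the pads) lies 19 mm behind it; z points along the fingers, y is the direction in which the jaws open and shut (so a half turn about z gives the same grasp; the last joint's range is limited). The gripper opens to 88 mm and grips with 3 to 60 N. Pads are 20 mm wide; open, the fingers measure 115 mm over their backs; the gripper's body (75 mm by 178 mm) begins 61 mm behind the grasp point.
Start: joints at [-70.531, 24.242, 93.386, -0, 62.372, -1.089], TCP at [0.219, -0.585, 0.19] pointing down, gripper open.
Joint ranges: [-172.04, 172.04], [-51.8, 120.97], [4.93, 147.93], [-75.15, 255.16], [6.16, 154.13], [-145.62, 145.62]. Speed limits (degrees/s): [136.94, 136.94, 172.46, 180, 180, 180].

## Interface

Orientations are given as [roll, pitch, yaw] about the fixed x, y, z axes, in that order (R = Rz(yaw) Ry(pitch) Rx(roll)).
In Python, from bench import move_pose, line_to, movej, grip, wait, solve_ik, observe, camera, camera_params, IKError, hand_in, masks_of, mark_of gives the robot as it stands. Calls block until the motion is done:
- move_pose(position, orientation): joint-space move of the TCP to a pose.
- line_to(position, frame=None, max_speed=0.15): straight line of the TCP; frame=None keeps the orientation; max_speed is the mean speed in m/s.
- movej(angles): joint-space move.
- grip(opening, effort=None): opening from 0.0 (shut) to 1.0 (fully open); effort is the grip in N (None keeps the last); returns when the fingers have stopped.
- wait(seconds).
- solve_ik(position, orientation): joint angles nearest the present ones, or None.
- observe(): the state.
- camera(name): name is "side" or "top"; returns the picture (400x640x3 uint8, red, green, blue); there is no depth.
- camera_params(name): a dict with "fov_y" (degrees; the focal length in pixels is half the picture's height over the tangent of half this angle, whatever the lens; pixels are square), "cx", "cy" (the principal point, pixels), "k1" (the pictures are not rectified: a ray, as slopes to the right and down, at radius r is drawn at 1 + k1 r^2 times it, then the intrinsics apply), "camera_from_world" (4x4, takes a point from world to camera coordinates). Camera axes: x right, y down, z forward; pixel columns grow to the right and rows downward; lengths in m; the calibration is good to about 2 mm. A picture is of the moment at which its call begins. camera_params takes no time and is no camera call.
A pose or a line that the arm cannot do raises IKError and nothing moves.
- hand_in(): hands the job in, once; it reports no verdict.
Trained networks look in the newest picture that a camera, given by its name, has taken for a name from the list of things; names that differ only in an ending like _2 or _b are one class to them, and where a whole thing is asked for, a point or a joint stands for the part that bears it (a point fixed in the world has none). Each returns a list of dicts, best first, with "conf" (0 to 1); they miss things now and then, are a little off and sometimes report something else, mostly with a low value. They report only what shows in the picture. A call takes as long as a camera call. They do not tell look-alikes from the thing itself.
- masks_of(camera, name): "region" (400x640 bool, what is visible of it) and "at" ([column, row] in pixels, amid what is visible of it).
- mark_of(camera, name): "at" ([column, row] in pixels: a listed point, or the origin of a listed thing).
The state is a dict: "time": time; "qpos": joint angles; "qd": joint speeds; "joint_efforts": joint torques, N m; "tool_pos": TCP position; "tool_rot": TCP orientation; "ft_force": force on the tool from outside, world axes, zero at the start; "wrist_torque": the same for the moment, N m; "gripper_width": opening from 0.0 (shut) to 1.0 (fully open).
Only numpy, scipy, OpenCV 4.12 (cv2) and the standard library are available. Lean on these libraries where they do the work, as an engineer would, in place of code of your own. Each camera call takes 0.05 s, during which the arm holds its last target.

## Task

The drain valve on the flushing unit is shut by a spring and is worked with the loose lever that lies on the bench. Push the lever's square socket fully down onto the valve's square stem, with the lever straight across the pipe and its grip on the side away from the pressure gauge; then take it by the black grip, pull it round against the spring until the arrow on the indicator disc points at the index tab, and finish while still holding it there, since it springs shut when let go. Do not shift the index tab or the other things on the bench.

Things in the scene. Friction and masses are not known exactly. Their poses are not given: they have to be found in the camera images.
- unit: Flushing unit, fixed: grey base plate (x -150 to 160, y -125 to 65 mm, 12 mm thick), copper and brass pipe along its x axis, 60 mm up, with a ball valve in the middle, stem upright. Origin on the bench under the stem's axis; x away from the robot, y left, z up. Round the stem: dark spring drum, diameter 86 mm, and steel scale flange, diameter 108 mm, top 118 mm up.
- seat (a point): Seat for the lever: on the stem's axis, on top of the indicator disc, 126 mm above the bench. Axes as unit (does not turn with the stem). The square steel stem, 14 mm across, stands 22 mm up from it, its last 4.5 mm tapered to 9 mm. With the valve shut the stem's flats face along the unit's x and y.
- stem (a joint): Valve stem with its indicator disc (aluminium, diameter 84 mm, 4 mm thick, black arrow on top), rad: 0 is shut, grows anticlockwise seen from above to 1.57 fully open. A spring turns it back to 0: about 0.18 N m when shut, rising by 0.3 N m per rad.
- arrow_tip (a point): Tip of the black arrow on the indicator disc, 41 mm from the stem's axis, level with the seat. It points along the unit's -y when the valve is shut and turns with the stem.
- index (a joint): Angle at which the index tab is clamped on the scale flange, rad, counted like stem: the arrow points at the tab when stem equals index. Between 0.6 and 1.15. It is stiff and is not to be moved.
- index_tip (a point): Inner end of the index tab, a steel tab 5 mm wide with a small screw on the rim of the scale flange, 44 mm from the stem's axis, level with the seat. The clamp reaches out to 58 mm from the axis and 1.5 mm above the seat's level.
- lever: Loose lever, about 330 g, lying flat. Origin: centre of the underside opening of its 15.6 mm square through hole, sides parallel to the lever's x and y. z up; x runs along the lever: steel head 36 mm wide, 24 mm high, from -18 to 38 mm; bar 18 mm wide, 6 to 14 mm up; black grip 24 mm wide, 0 to 16 mm up, from 68 to 148 mm. It balances at x 25 mm. Fitted: origin at seat, x along the unit's +y.
- lever_grip (a point): Middle of the lever's black grip, 108 mm from the square hole's centre along the lever's x and 8 mm above its underside.
- handwheel: Spare dark round handwheel, 92 mm across, 20 mm high, loose, to be left alone. Origin under its centre. It and the lever may have swapped sides.
- wrench: Loose wrench, 200 mm long, to be left alone.
- paste_tub: Small round tub, 72 mm across, 75 mm high, to be left alone.
- elbow: Copper pipe elbow, 50 mm, to be left alone.
- union_nut: Brass ring nut, 42 mm across, 18 mm high, to be left alone.
- brush: Brush, 200 mm long, to be left alone.
- tape_roll: White ring of tape, 90 mm across, 22 mm high, to be left alone.
- gauge (a point): Centre of the round pressure gauge (diameter 63 mm, 30 mm thick) that stands on the unit's right at x 20, y -100 mm, 150 mm up, top at 182 mm; a lever on that side would strike it.
Things that resemble listed ones, but are neither listed nor needed, are in the scene too. Leave any red or turquoise look-alike of the lever alone.

How it is judged (in metres and radians):
On the way:
1. the lever is fully down on the stem of the shut valve, across the pipe, grip away from the gauge (horizontal distance between lever and seat below 0.004 m and z of lever in the frame of seat between -0.003 and 0.004 m and angle between lever's own z axis and vertical below 0.12 rad and angle between the x axis of lever and the y axis of unit, either way round below 0.25 rad and y of lever_grip in the frame of unit above 0.08 m and value of joint stem below 0.2 rad), for 0.2 s.
At the end, for the whole second after the job is handed in: The fingers hold the lever by its grip (over 55 mm from the square hole, over 1 N), it is still fully down on the stem (within 4 mm sideways, 5 mm in height, tilt under 0.15 rad), pulled to the robot's side, and the arrow rests within 0.1 rad of the index tab (angle between the x axis of arrow_tip and the x axis of index_tip, either way round below 0.1 rad and velocity of joint stem between -0.05 and 0.05 rad/s and horizontal distance between lever and seat below 0.004 m and z of lever in the frame of seat between -0.003 and 0.005 m and angle between lever's own z axis and vertical below 0.15 rad and x of lever_grip in the frame of unit below -0.02 m and contact force between the fingers and lever above 1 N and x of the grasp point in the frame of lever above 0.055 m); the arm keeps its last pose, push and grip.
It fails at once if the index tab is shifted (distance of index_tip from where it was at the start of the episode above 0.005 m).
It fails at once if another thing on the bench is displaced by over 30 mm (distance of any of handwheel, wrench, paste_tub, elbow, union_nut, brush, tape_roll from where it was at the start of the episode above 0.03 m).
It also fails if it takes over 58 s, if anything falls off the work surface, if the arm or the gripper's body presses on something with over 40 N, if the wrist force passes 120 N, or if a joint passes its speed limit or range.

## Working session

There is one attempt and no reset: what is moved stays moved. The work goes in short steps, each a Python script; the robot and the scene stay as the last script left them, time stands still between calls to the robot, and variables do not carry over. Pictures are saved under pics/ and viewed, and the job is handed in when it is done.

```bash
ls; mkdir -p pics
python3 - <<'E'
from bench import *
import cv2
s=observe(); print(s)
for n in("side","top"):
    im=camera(n); cv2.imwrite(f"pics/{n}0.png",im[:,:,::-1]); print(n,camera_params(n))
E
```

```text
pics
{'time': 0.0, 'qpos': array([-7.05303462e+01,  2.42851546e+01,  9.34316891e+01, -1.39901928e-04,
        6.23701843e+01, -1.08959692e+00]), 'qd': array([ 0.04768577, -0.0407194 , -0.03042379, -0.07156438, -0.05192568,
       -0.01031804]), 'joint_efforts': array([-2.24984688e-03, -5.44630909e+01, -2.73666430e+01,  6.41342998e-02,
        2.27417483e-02, -7.80789492e-05]), 'tool_pos': array([ 0.21929806, -0.58462203,  0.18889208]), 'tool_rot': array([-1.79912985e+02, -1.53108891e-03,  2.05593146e+01]), 'ft_force': array([1.15397863, 0.28408222, 0.26045537]), 'wrist_torque': array([-0.01349093, -0.00093719,  0.02491284]), 'gripper_width': 1.0014247252388557}
side {'fov_y': 50.1082088156718, 'cx': 318.16065965887907, 'cy': 204.05663380083794, 'k1': -0.026208360591464086, 'camera_from_world': array([[ 0.67305901, -0.73943939, -0.0148646 , -0.33502501],
       [-0.48485392, -0.42597271, -0.7638481 ,  0.31321181],
       [ 0.55848746,  0.52132201, -0.64522486,  1.41665032],
       [ 0.        ,  0.        ,  0.        ,  1.        ]])}
top {'fov_y': 52.167208544491196, 'cx': 323.87446092610344, 'cy': 196.96289932599456, 'k1': 0.023339299220958315, 'camera_from_world': array([[ 0.02242411, -0.99965341, -0.0137919 , -0.00198786],
       [-0.9815276 , -0.01939151, -0.19033531,  0.4793642 ],
       [ 0.1900019 ,  0.01780523, -0.98162226,  1.17982277],
       [ 0.        ,  0.        ,  0.        ,  1.        ]])}
```

View pics/top0.png

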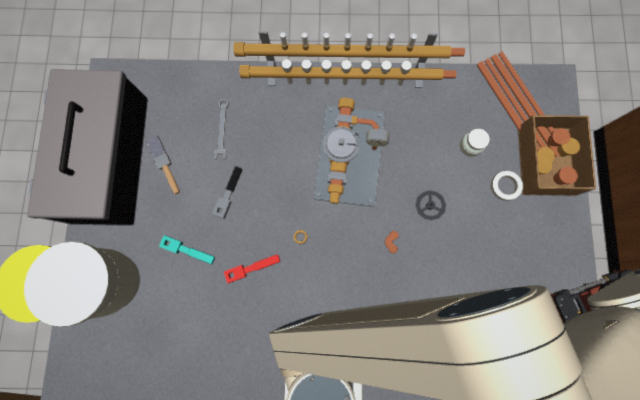

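View pics/side0.png

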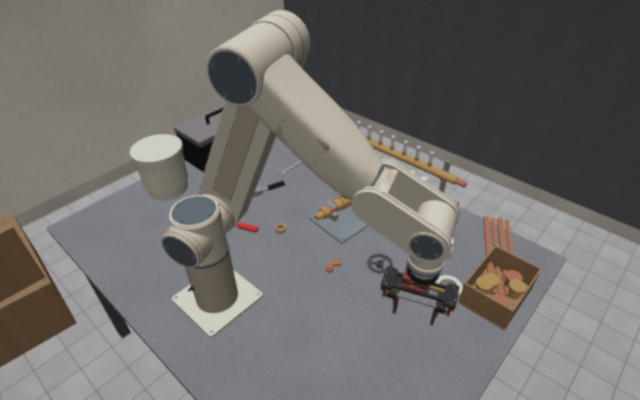

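The top view shows the real lever (black grip) with its head near (221,208) and grip near (235,178). Red and turquoise look-alikes are at (250,268) and (187,250). The unit is at about (342,145) with its gauge at (377,135).

```bash
cat > h.py <<'E'
from bench import *
import numpy as np, cv2
def ray(cam,uv):
    p=camera_params(cam); f=200/np.tan(np.radians(p['fov_y']/2))
    d=(np.array(uv,float)-[p['cx'],p['cy']])/f
    k=p['k1']; r=np.hypot(*d); ru=r
    for _ in range(30): ru=r/(1+k*ru*ru)
    s=d*(ru/r if r>0 else 1)
    T=np.array(p['camera_from_world']); R=T[:3,:3]
    return -R.T@T[:3,3], R.T@np.array([s[0],s[1],1])
def onz(cam,uv,z):
    o,d=ray(cam,uv); return o+d*(z-o[2])/d[2]
def proj(cam,P):
    p=camera_params(cam); f=200/np.tan(np.radians(p['fov_y']/2))
    T=np.array(p['camera_from_world']); c=T[:3,:3]@np.array(P,float)+T[:3,3]
    s=c[:2]/c[2]; s=s*(1+p['k1']*(s@s)); return s*f+[p['cx'],p['cy']]
def snap(cam,name,box=None,scale=1,draw=()):
    im=camera(cam)[:,:,::-1].copy()
    if box: 
        x0,y0,x1,y1=box; im=im[y0:y1,x0:x1]
    else: x0=y0=0
    im=cv2.resize(im,None,fx=scale,fy=scale,interpolation=cv2.INTER_CUBIC)
    for u in draw: cv2.circle(im,(int((u[0]-x0+.5)*scale),int((u[1]-y0+.5)*scale)),2,(0,0,255),-1)
    cv2.imwrite(f"pics/{name}.png",im)
E
python3 - <<'E'
from h import *
camera("top");camera("side")
H=dict(seat=.126,arrow_tip=.126,index_tip=.126,lever=0,lever_grip=.008,unit=0,gauge=.15,handwheel=0)
for c in("top","side"):
  for n,z in H.items():
    for m in mark_of(c,n)[:4]:
        print(c,n,round(m['conf'],2),np.round(m['at'],1),np.round(onz(c,m['at'],z),4))
for n in("lever","unit","seat","index"):
    for m in masks_of("top",n)[:3]:
        print("mask",n,round(m['conf'],2),np.round(m['at'],1),m['region'].sum())
snap("top","unit",(290,85,410,215),5); snap("top","lev",(190,150,270,230),7)
E
```

```text
top seat 0.83 [342.9 144.3] [ 0.6188 -0.0445  0.126 ]
top arrow_tip 0.93 [355.3 146.9] [ 0.6116 -0.0801  0.126 ]
top index_tip 0.68 [504.1 186.4] [ 0.5037 -0.4946  0.126 ]
top lever 0.72 [169.1 243.7] [0.3336 0.4781 0.    ]
top lever 0.68 [221.1 210.9] [0.4379 0.3267 0.    ]
top lever 0.68 [229.9 274.3] [0.2457 0.2863 0.    ]
top lever_grip 0.73 [232.8 183.3] [0.5245 0.2941 0.008 ]
top lever_grip 0.73 [264.1 263.7] [0.279  0.1837 0.008 ]
top lever_grip 0.7 [201.4 256.5] [0.2966 0.374  0.008 ]
top unit 0.72 [341.5 156.2] [ 0.6211 -0.044   0.    ]
top unit 0.16 [426.3 204.9] [ 0.4695 -0.3079  0.    ]
top gauge 0.7 [376.6 136.3] [ 0.636  -0.1382  0.15  ]
top handwheel 0.7 [426.3 206.2] [ 0.4654 -0.3078  0.    ]
side seat 0.79 [345.7 184.6] [ 0.6293 -0.0284  0.126 ]
side lever 0.66 [252.8 194.8] [0.4406 0.3269 0.    ]
side lever_grip 0.51 [248.  226.7] [0.2911 0.1821 0.008 ]
side lever_grip 0.48 [273.  183.5] [0.5457 0.3118 0.008 ]
side unit 0.66 [345.4 208.7] [ 0.6321 -0.0289  0.    ]
side handwheel 0.55 [378.1 266.8] [ 0.4657 -0.3159  0.    ]
mask lever 0.76 [228.5 200.4] 433
mask lever 0.66 [181.  252.7] 599
mask lever 0.34 [349.2 151.4] 5943
mask unit 0.63 [351.4 153.4] 5894
mask unit 0.52 [338.9 145.2] 657
mask seat 0.6 [349.4 155.2] 6000
mask index 0.49 [297.5 238.1] 98
```

View pics/unit.png

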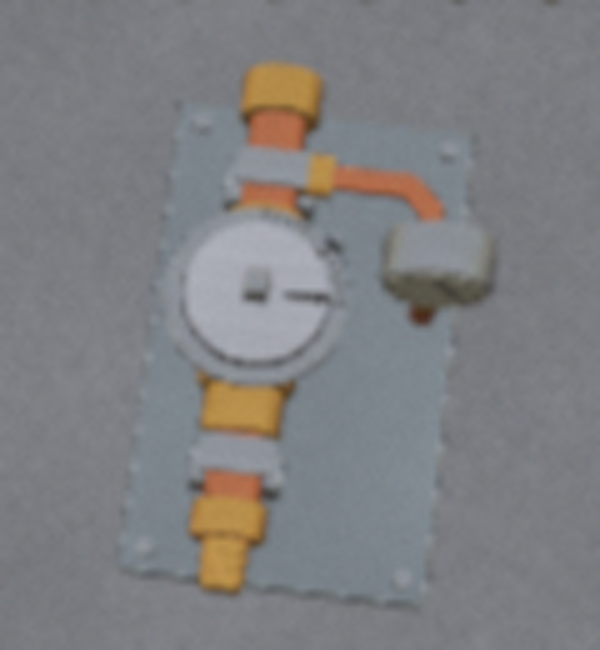

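View pics/lev.png

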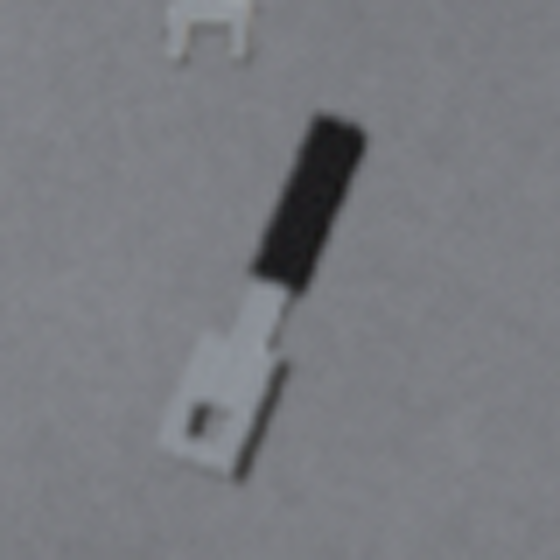

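```bash
cat > fit.py <<'E'
from h import *
from scipy.optimize import minimize
def avg(cam,n=6): return np.mean([camera(cam).astype(float) for _ in range(n)],0)
E
python3 - <<'E'
from fit import *
im=avg("top",8); np.save("top.npy",im)
print(observe()['time'])
# plate corners
c=[(183,105),(470,132),(122,570),(420,606)]
m=np.array([[.16,.065],[.16,-.125],[-.15,.065],[-.15,-.125]])
P=np.array([onz("top",((u+.5)/5-.5+290,(v+.5)/5-.5+85),.012)[:2] for u,v in c])
mc,pc=m-m.mean(0),P-P.mean(0)
yaw=np.arctan2((mc[:,0]*pc[:,1]-mc[:,1]*pc[:,0]).sum(),(mc*pc).sum())
R=np.array([[np.cos(yaw),-np.sin(yaw)],[np.sin(yaw),np.cos(yaw)]])
t=P.mean(0)-R@m.mean(0); print("unit yaw",np.degrees(yaw),t,"res mm",np.round((P-(m@R.T+t))*1000,1))
# disc: bright
g=im.mean(2)
big=cv2.resize(im.astype(np.uint8)[115:175,310:380],None,fx=10,fy=10,interpolation=cv2.INTER_CUBIC)
cv2.imwrite("pics/disc.png",big[:,:,::-1])
print(np.round(g[144,315:372:1]).astype(int)); print(np.round(g[120:170,335]).astype(int))
print(np.round(g[165:215:2,225:245]).astype(int))
E
```

```text
1.7
unit yaw -5.723201595623667 [ 0.62236077 -0.03805364] res mm [[-2.3 -2.7]
 [ 1.1  2. ]
 [ 0.6 -2.5]
 [ 0.7  3.1]]
[128 129 127 126 127 128 130 135 142 146 146 140 158 172 173 173 173 172
 171 172 172 171 168 138  97  80  78  83 126 160 169 157 134 119 110 106
 101 100  87  89 106 129 132 132 137 135 132 132 133 133 134 132 124 111
  92  81  81]
[148 152 142 138 124  97  91 126 144 147 160 172 175 175 176 178 177 174
 175 174 173 174 173 172 172 172 171 172 173 172 170 169 169 169 170 158
 122 119 142 145 139 129 127 131 133 134 134 136 135 129]
[[128 127 127 127 126 125 123 124 124 122 115 119 122 123 123 125 126 125
  126 125]
 [125 124 126 128 127 126 126 123 119  87  51  40  47  65  84  91 109 122
  127 126]
 [125 124 124 127 127 127 124 120  93  54  31  29  28  30  29  31  47  95
  120 124]
 [127 124 122 124 125 126 122  95  55  32  28  28  29  27  28  24  47 103
  123 126]
 [127 125 124 123 123 124 114  73  38  30  30  30  29  29  26  45  96 120
  124 125]
 [126 125 125 125 124 114  75  41  30  30  30  29  27  28  44  96 120 124
  125 126]
 [124 125 127 127 121  80  41  29  
[... 880 characters left out ...]
 123 125
  127 124]
 [145 148 150 112 109 122 126 127 127 126 125 124 123 126 127 126 123 123
  124 126]
 [147 147 145 141 119 104 111 122 125 125 126 125 123 124 126 125 123 124
  125 125]
 [147 144 142 115  75  68 103 121 123 124 124 125 127 128 127 125 126 125
  125 127]
 [144 143 133  88  63 102 122 125 126 126 127 127 128 127 125 125 125 124
  124 124]
 [142 132  92  64  86 116 125 125 125 125 127 126 125 125 124 123 125 126
  126 126]
 [140  97  63  84 114 126 128 128 127 126 127 127 125 125 125 125 126 126
  125 126]
 [113  73  69 110 123 125 127 127 127 126 128 127 124 126 127 128 126 126
  126 126]
 [ 75  69 104 123 124 124 126 127 126 127 126 124 124 126 124 124 124 126
  125 124]]
```

View pics/disc.png

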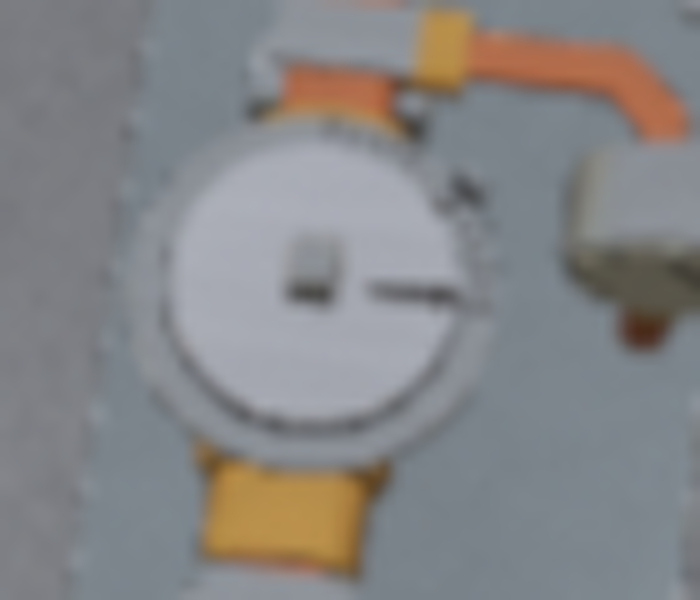

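```bash
cat >> fit.py <<'E'
from scipy.ndimage import map_coordinates
def samp(g,uv): uv=np.asarray(uv); return map_coordinates(g,[uv[...,1],uv[...,0]],order=1)
def projN(cam,P): 
    p=camera_params(cam); f=200/np.tan(np.radians(p['fov_y']/2))
    T=np.array(p['camera_from_world']); c=np.asarray(P,float)@T[:3,:3].T+T[:3,3]
    s=c[:,:2]/c[:,2:]; s=s*(1+p['k1']*(s*s).sum(1)[:,None]); return s*f+[p['cx'],p['cy']]
def ring(c,r,z,n=180):
    a=np.linspace(0,2*np.pi,n,endpoint=False); return np.c_[c[0]+r*np.cos(a),c[1]+r*np.sin(a),np.full(n,z)]
def fit_disc(g,cam,c0):
    def cost(c): return -(samp(g,projN(cam,ring(c,.040,.126)))-samp(g,projN(cam,ring(c,.044,.126)))).clip(-20,40).mean()
    best=min((cost((c0[0]+i*1e-3,c0[1]+j*1e-3)),i,j) for i in range(-15,16) for j in range(-15,16))
    r=minimize(cost,[c0[0]+best[1]*1e-3,c0[1]+best[2]*1e-3],method='Nelder-Mead',options=dict(initial_simplex=[[c0[0]+best[1]*1e-3+d[0],c0[1]+best[2]*1e-3+d[1]] for d in((0,0),(.001,0),(0,.001))],xatol=1e-5))
    return r.x,r.fun
def boxhull(cam,pose,x0,x1,w,z0,z1):
    x,y,a=pose; pts=[]
    for X in(x0,x1):
        for Y in(-w/2,w/2):
            for Z in(z0,z1): pts.append([x+X*np.cos(a)-Y*np.sin(a),y+X*np.sin(a)+Y*np.cos(a),Z])
    return cv2.convexHull(projN(cam,np.array(pts)).astype(np.float32))[:,0]
def soft(cam,pose,parts,x0,y0,w,h,S=8):
    m=np.zeros((h*S,w*S),np.uint8)
    for p in parts:
        hl=(boxhull(cam,pose,*p)-[x0,y0]+.5)*S-.5
        cv2.fillPoly(m,[np.round(hl*16).astype(np.int32)],255,shift=4)
    m=cv2.resize(m,(w,h),interpolation=cv2.INTER_AREA)/255.
    return cv2.GaussianBlur(m,(0,0),.8)
GRIP=(.068,.148,.024,0,.016); HEAD=(-.018,.038,.036,0,.024); BAR=(.038,.068,.018,.006,.014)
def fit_grip(g,cam,p0,bg):
    hull=boxhull(cam,p0,*GRIP); x0,y0=(hull.min(0)-8).astype(int); x1,y1=(hull.max(0)+8).astype(int)
    sub=((bg-g[y0:y1,x0:x1])/(bg-29)).clip(0,1)
    wgt=(1-cv2.GaussianBlur(soft(cam,p0,[HEAD],x0,y0,x1-x0,y1-y0),(0,0),2))
    def cost(q): return (wgt*(soft(cam,(q[0]/1e3,q[1]/1e3,q[2]/100),[GRIP],x0,y0,x1-x0,y1-y0)-sub)**2).sum()
    q0=np.array([p0[0]*1e3,p0[1]*1e3,p0[2]*100])
    r=minimize(cost,q0,method='Nelder-Mead',options=dict(initial_simplex=q0+np.array([[0,0,0],[6,0,0],[0,6,0],[0,0,6]])))
    return np.array([r.x[0]/1e3,r.x[1]/1e3,r.x[2]/100]),r.fun
E
python3 - <<'E'
from fit import *
im=np.load("top.npy"); g=im.mean(2)
c,f=fit_disc(g,"top",(.621,-.043)); print("disc",c,f)
for ch in range(3): print(fit_disc(im[...,ch],"top",(.621,-.043)))
tip=onz("top",(310+(316+.5)/10-.5,115+(250+.5)/10-.5),.148); print("stem tip guess",tip)
def pt(u,v): return onz("top",(310+(u+.5)/10-.5,115+(v+.5)/10-.5),.126)[:2]
for n,u,v in(("arrow tip",458,296),("arrow mid",412,292),("tab in",443,207),("screw",462,188)):
    d=pt(u,v)-c; print(n,np.hypot(*d),np.degrees(np.arctan2(d[1],d[0])))
p,f=fit_grip(g,"top",(.438,.327,np.radians(-21)),126); print("lever",p,np.degrees(p[2]),f)
# overlay
big=cv2.resize(im.astype(np.uint8)[150:230,190:270],None,fx=7,fy=7,interpolation=cv2.INTER_CUBIC)[:,:,::-1].copy()
for pr in(GRIP,HEAD,BAR):
    h=(boxhull("top",p,*pr)-[190,150]+.5)*7
    cv2.polylines(big,[h.astype(np.int32)],True,(0,0,255),1)
cv2.imwrite("pics/levfit.png",big)
big=cv2.resize(im.astype(np.uint8)[115:175,310:380],None,fx=10,fy=10,interpolation=cv2.INTER_CUBIC)[:,:,::-1].copy()
for r,z in((.042,.126),(.054,.118)):
    cv2.polylines(big,[((projN("top",ring(c,r,z))-[310,115]+.5)*10).astype(np.int32)],True,(0,0,255),1)
for s,z in((.007,.126),(.007,.1435),(.0045,.148)):
    a=np.radians(-5); q=np.array([[c[0]+s*(i*np.cos(a)-j*np.sin(a)),c[1]+s*(i*np.sin(a)+j*np.cos(a)),z] for i,j in((1,1),(1,-1),(-1,-1),(-1,1))])
    cv2.polylines(big,[((projN("top",q)-[310,115]+.5)*10).astype(np.int32)],True,(0,255,0),1)
cv2.imwrite("pics/discfit.png",big)
E
```

```text
disc [ 0.62426468 -0.03870981] -25.133338553320854Traceback (most recent call last):
  File "<stdin>", line 4, in <module>
  File "fit.py", line 14, in fit_disc
    best=min((cost((c0[0]+i*1e-3,c0[1]+j*1e-3)),i,j) for i in range(-15,16) for j in range(-15,16))
  File "fit.py", line 14, in <genexpr>
    best=min((cost((c0[0]+i*1e-3,c0[1]+j*1e-3)),i,j) for i in range(-15,16) for j in range(-15,16))
              ~~~~^^^^^^^^^^^^^^^^^^^^^^^^^^^^^
  File "fit.py", line 13, in cost
    def cost(c): return -(samp(g,projN(cam,ring(c,.040,.126)))-samp(g,projN(cam,ring(c,.044,.126)))).clip(-20,40).mean()
                                 ~~~~~^^^^^^^^^^^^^^^^^^^^^^^
  File "fit.py", line 7, in projN
    p=camera_params(cam); f=200/np.tan(np.radians(p['fov_y']/2))
ValueError: time passes only in moves, steps and waits
```

```bash
python3 - <<'E'
from bench import *
import pickle
pickle.dump({n:camera_params(n) for n in("top","side")},open("cp.pkl","wb"))
E
sed -i 's/^from bench import \*/from bench import *\nimport pickle\n_CP=pickle.load(open("cp.pkl","rb"))\ndef camera_params(n): return _CP[n]/' h.py
cat > r1.py <<'E'
from fit import *
im=np.load("top.npy"); g=im.mean(2)
c,f=fit_disc(g,"top",(.621,-.043)); print("disc",c,f)
for ch in range(3): print(fit_disc(im[...,ch],"top",(.621,-.043)))
tip=onz("top",(310+(316+.5)/10-.5,115+(250+.5)/10-.5),.148); print("stem tip guess",tip)
def pt(u,v): return onz("top",(310+(u+.5)/10-.5,115+(v+.5)/10-.5),.126)[:2]
for n,u,v in(("arrow tip",458,296),("arrow mid",412,292),("tab in",443,207),("screw",462,188)):
    d=pt(u,v)-c; print(n,np.hypot(*d),np.degrees(np.arctan2(d[1],d[0])))
p,f=fit_grip(g,"top",(.438,.327,np.radians(-21)),126); print("lever",p,np.degrees(p[2]),f)
# overlay
big=cv2.resize(im.astype(np.uint8)[150:230,190:270],None,fx=7,fy=7,interpolation=cv2.INTER_CUBIC)[:,:,::-1].copy()
for pr in(GRIP,HEAD,BAR):
    h=(boxhull("top",p,*pr)-[190,150]+.5)*7
    cv2.polylines(big,[h.astype(np.int32)],True,(0,0,255),1)
cv2.imwrite("pics/levfit.png",big)
big=cv2.resize(im.astype(np.uint8)[115:175,310:380],None,fx=10,fy=10,interpolation=cv2.INTER_CUBIC)[:,:,::-1].copy()
for r,z in((.042,.126),(.054,.118)):
    cv2.polylines(big,[((projN("top",ring(c,r,z))-[310,115]+.5)*10).astype(np.int32)],True,(0,0,255),1)
for s,z in((.007,.126),(.007,.1435),(.0045,.148)):
    a=np.radians(-5); q=np.array([[c[0]+s*(i*np.cos(a)-j*np.sin(a)),c[1]+s*(i*np.sin(a)+j*np.cos(a)),z] for i,j in((1,1),(1,-1),(-1,-1),(-1,1))])
    cv2.polylines(big,[((projN("top",q)-[310,115]+.5)*10).astype(np.int32)],True,(0,255,0),1)
cv2.imwrite("pics/discfit.png",big)
E
python3 r1.py
```

```text
disc [ 0.62426468 -0.03870981] -25.133338553320854
(array([ 0.62409943, -0.03868525]), np.float64(-24.953478026185515))
(array([ 0.62432149, -0.03870591]), np.float64(-24.48457845643962))
(array([ 0.62447885, -0.03873005]), np.float64(-25.95827139763102))
stem tip guess [ 0.62540285 -0.03873543  0.148     ]
arrow tip 0.04165949554386788 -96.04942066059807
arrow mid 0.028443150515050995 -96.90904371460165
tab in 0.043106732767218374 -58.850202469147604
screw 0.05080929105594679 -56.37952692879085
lever [ 0.43813675  0.32600407 -0.32582263] -18.668261445628282 7.092136962120319
```

```bash
sleep 1; ls pics
```

```text
disc.png
discfit.png
lev.png
levfit.png
side0.png
top0.png
unit.png
```

View pics/levfit.png

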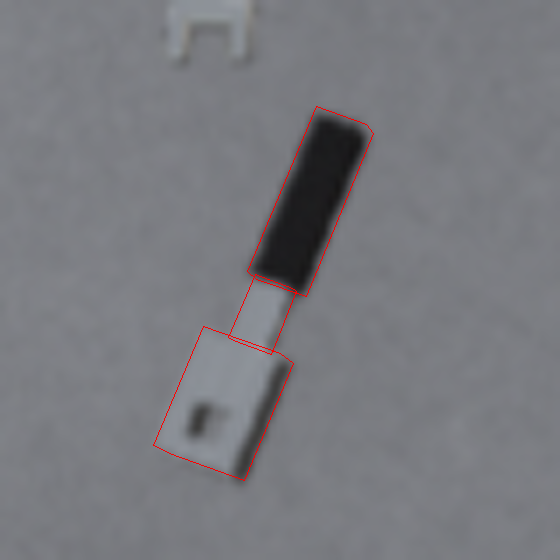

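View pics/discfit.png

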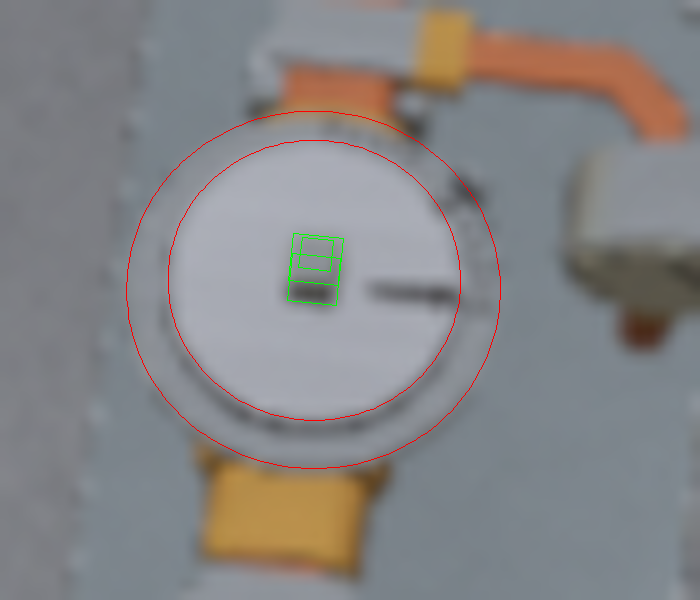

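The fits overlay well: disc centre (0.6243, -0.039), lever at (0.438, 0.326) with yaw -18.7°, unit yaw about -5.8°, and the tab roughly 38° from the arrow. Next I check IK and move over the lever.

Run:
```python
from h import *
a=np.radians(-18.7); p=np.array([.4381,.3260])+.024*np.array([np.cos(a),np.sin(a)])
for y in(-18.7,161.3):
    for z in(.12,.004): print(y,z,solve_ik([*p,z],[180,0,y]))
s=np.array([.6243,-.039]); b=np.radians(84.2)
for y in(84.2,-95.8):
  q=s+.024*np.array([np.cos(b),np.sin(b)]); print("place",solve_ik([*q,.17],[180,0,y]))
for t in(0,20,39):
  b=np.radians(84.2+t); q=s+.11*np.array([np.cos(b),np.sin(b)]); print("pull",t,solve_ik([*q,.12],[180,0,84.2+t]),solve_ik([*q,.12],[180,0,84.2+t-180]))
grip(1.0,30)
move_pose([*p,.10],[180,0,-18.7]); o=observe(); print(o['time'],o['tool_pos'],o['tool_rot'])
line_to([*p,.004],max_speed=.08); o=observe(); print(o['time'],o['tool_pos'],o['tool_rot'],o['ft_force'])
snap("side","s1"); snap("top","t1",(150,110,310,230),5)
```

```text
-18.7 0.12 [ 3.34160416e+01  2.41123239e+01  1.04598084e+02 -2.54444375e-14
  5.12895918e+01  1.42116042e+02]
-18.7 0.004 [ 3.34160416e+01  3.46954790e+01  1.07042707e+02 -2.54444375e-14
  3.82618139e+01  1.42116042e+02]
161.3 0.12 [ 33.41604156  24.11232385 104.59808437   0.          51.28959177
 -37.88395844]
161.3 0.004 [ 3.34160416e+01  3.46954790e+01  1.07042707e+02 -2.54444375e-14
  3.82618139e+01 -3.78839584e+01]
place [-2.46993426e+00  2.56566086e+01  9.40090354e+01 -2.54444375e-14
  6.03343560e+01  3.33006574e+00]
place None
pull 0 [ 5.25894400e+00  3.00666361e+01  9.42029865e+01 -2.54444375e-14
  5.57303774e+01  1.10589440e+01] None
pull 20 [ 5.32625103e+00  2.71840575e+01  9.93041881e+01 -2.54444375e-14
  5.35117544e+01 -8.87374897e+00] None
pull 39 [  4.16867302  24.59622504 103.77469165   0.          51.6290833
 -29.03132698] None
5.2 [0.46122102 0.31787624 0.1000407 ] [-1.79998164e+02 -6.73905500e-03 -1.87445751e+01]
6.55 [0.4612057  0.31855785 0.00449331] [-1.79956977e+02 -3.40414995e-02 -1.86989677e+01] [-0.32767883 -0.32530939  0.35463235]
```

```bash
sleep 1
```

```text
(no output)
```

View pics/s1.png

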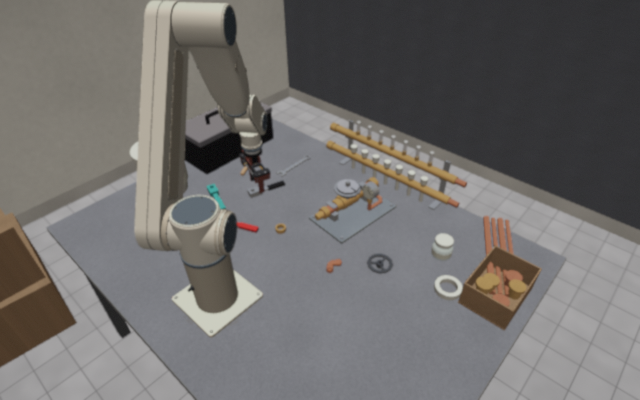

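View pics/t1.png

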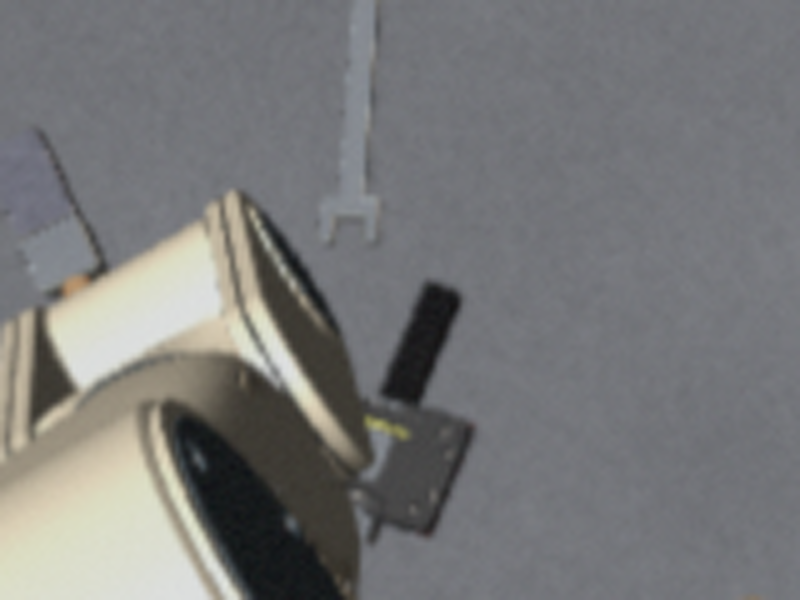

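The fingers straddle the head and the black grip sticks out at about (237,178) in the top picture. In the side view the disc at (348,188) is now unobstructed. I'll close, check, lift, and cross-check the disc with the side camera.

Run:
```python
from fit import *
ims=avg("side",4); np.save("side1.npy",ims)
for f in (1,): print("side disc",fit_disc(ims.mean(2),"side",(.6243,-.039)))
grip(0.0,40); o=observe(); print(o['time'],o['gripper_width']*88,o['tool_pos'],o['ft_force'])
p=o['tool_pos']; line_to([p[0],p[1],.10],max_speed=.15)
o=observe(); print(o['time'],o['gripper_width']*88,o['tool_pos'],o['tool_rot'],o['ft_force'],o['wrist_torque'])
s=np.array([.6243,-.039]); b=np.radians(84.2); q=s+.024*np.array([np.cos(b),np.sin(b)])
move_pose([*q,.190],[180,0,84.2]); o=observe(); print(o['time'],o['gripper_width']*88,o['tool_pos'],o['tool_rot'],o['ft_force'],o['wrist_torque'])
im=avg("top",4); np.save("top2.npy",im)
cv2.imwrite("pics/t2.png",cv2.resize(im.astype(np.uint8)[90:210,240:400],None,fx=5,fy=5,interpolation=cv2.INTER_CUBIC)[:,:,::-1])
im=avg("side",4); np.save("side2.npy",im)
cv2.imwrite("pics/s2.png",cv2.resize(im.astype(np.uint8)[110:230,270:430],None,fx=5,fy=5,interpolation=cv2.INTER_CUBIC)[:,:,::-1])
```

```text
side disc (array([ 0.62997151, -0.03698759]), np.float64(-13.143558161656264))
8.1917 0.5537406864089105 [0.46086004 0.31831042 0.00401947] [-0.35784615 -0.50426    -0.49165853]
8.9833 0.4154715720082409 [0.46034791 0.31796865 0.09942165] [ 1.79955061e+02  3.49203980e-02 -1.87010281e+01] [-0.4831207  -0.38021322 -0.47270324] [ 0.01679321 -0.00404111  0.05235192]
11.0583 0.2925247449535903 [ 0.62647416 -0.01473304  0.18956468] [-1.79957505e+02 -2.04967677e-03  8.41969516e+01] [-0.13916136 -0.16298879 -0.10740361] [-0.01422806 -0.08193994 -0.00159495]
```

```bash
sleep 1
```

```text
(no output)
```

The gripper shut completely (0.5 mm), so the grasp missed. I'll look before doing anything else.

Run:
```python
from h import *
snap("top","t3",(150,110,310,230),5)
```

```text
(no output)
```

View pics/t3.png

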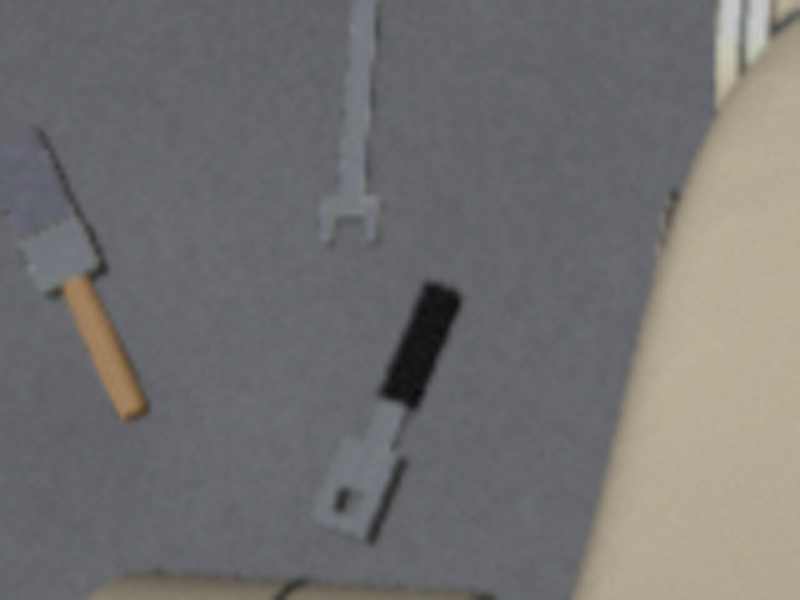

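View pics/t2.png

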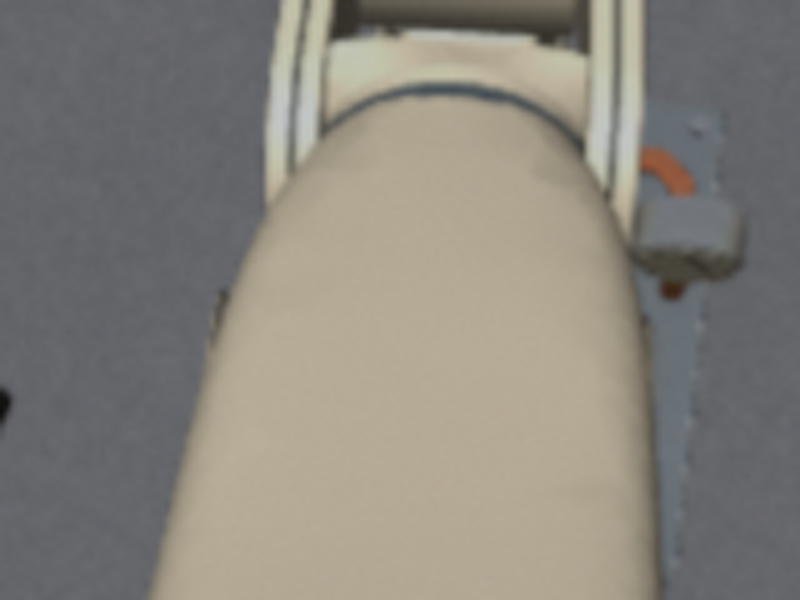

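View pics/s2.png

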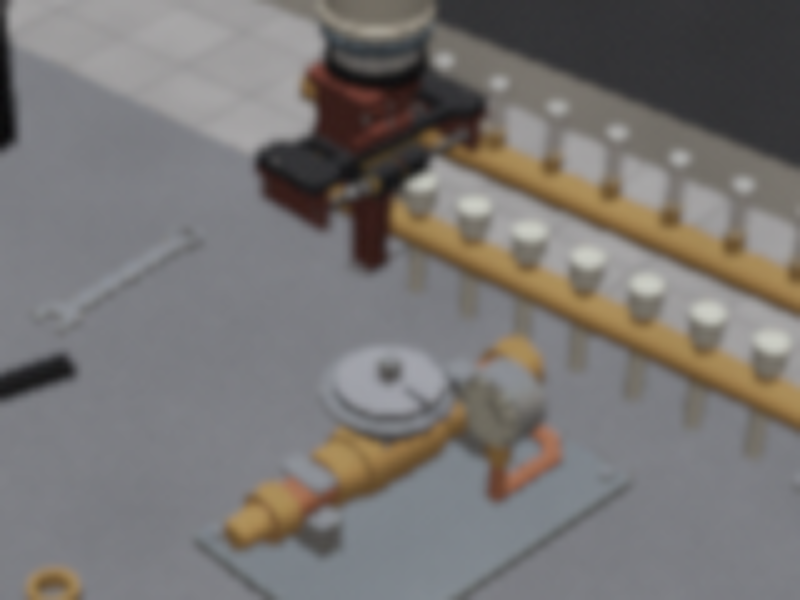

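Run:
```python
from h import *
im=cv2.imread("pics/s1.png")
cr=cv2.resize(im[130:230,200:320],None,fx=6,fy=6,interpolation=cv2.INTER_CUBIC)
def d(P,col):
    u=proj("side",P); cv2.circle(cr,tuple(int(v) for v in (u-[200,130]+.5)*6),4,col,-1); return u
print("tcp",d((.4612,.3186,.0045),(0,255,0)))
for p in((.4381,.326,.024),(.5404,.2914,.016)): print(d(p,(255,0,255)))
cv2.imwrite("pics/s1c.png",cr)
print("tcp s2",proj("side",(.62647,-.01473,.18956)), "observed ~",(270+370/5,110+265/5))
o=observe();print(o)
```

```text
tcp [257.59097564 192.52391822]
[251.85866389 190.7755649 ]
[275.15755076 184.47602747]
tcp s2 [342.91234352 170.32575021] observed ~ (344.0, 163.0)
{'time': 11.5083, 'qpos': array([-2.46030844e+00,  2.43786793e+01,  9.31180353e+01,  1.08572960e-03,
        6.25008239e+01,  3.33170077e+00]), 'qd': array([-0.121997  ,  0.04751297, -0.00327461,  0.08306498, -0.03467297,
       -0.08435564]), 'joint_efforts': array([ 3.82579747e-02, -5.46369910e+01, -2.74476206e+01,  6.66946499e-02,
        1.10948633e-02,  1.03995997e-03]), 'tool_pos': array([ 0.62671911, -0.01501143,  0.19002587]), 'tool_rot': array([ 1.79997599e+02, -1.10450979e-03,  8.42074895e+01]), 'ft_force': array([-0.92374157, -0.41318288, -0.58612487]), 'wrist_torque': array([ 0.02169931, -0.09835479,  0.01974344]), 'gripper_width': 0.0054745888370313425}
```

View pics/s1c.png

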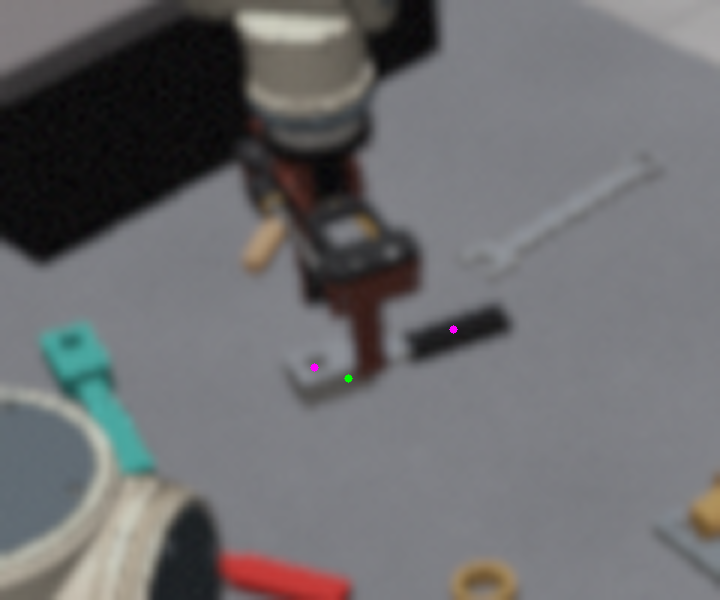

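Run:
```python
from h import *
out=[]
for f,tcp,yaw,box in(("pics/side0.png",(.2193,-.5846,.1889),20.56,(370,240,490,340)),(None,(.62647,-.01473,.18956),84.2,(300,110,420,210)),("pics/s1.png",(.4612,.3186,.0045),-18.7,(210,140,330,240))):
    im=cv2.imread(f) if f else np.load("side2.npy").astype(np.uint8)[:,:,::-1]
    x0,y0,x1,y1=box; cr=cv2.resize(im[y0:y1,x0:x1],None,fx=4,fy=4,interpolation=cv2.INTER_CUBIC)
    a=np.radians(yaw); ty=np.array([np.sin(a),-np.cos(a),0])
    for k,col in((0,(0,255,0)),(.044,(255,0,255)),(-.044,(255,0,255))):
        for dz in(0,.019,.08):
            u=proj("side",np.array(tcp)+k*ty+[0,0,dz]); cv2.circle(cr,tuple(int(v) for v in (u-[x0,y0]+.5)*4),2,col,-1)
    out.append(cr)
cv2.imwrite("pics/tcp.png",cv2.resize(np.vstack([np.hstack(out[:2]),np.hstack([out[2],out[2]*0])]),(800,667)))
```

```text
(no output)
```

View pics/tcp.png

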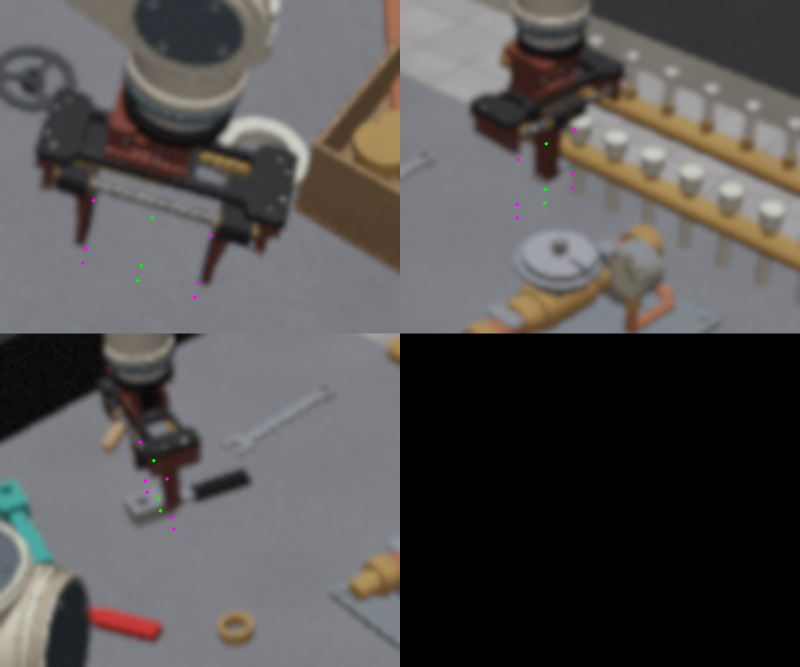

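The overlay shows the real fingertips about 25–30 mm above the reported TCP (side view), so the fingers closed above the 24 mm head and the lever hasn't moved. I'll go back and descend under force guard until the fingertips touch the bench, which measures the offset.

```bash
cat >> h.py <<'E'
def down(x,y,z0,zmin,step=.002,thr=5,v=.05):
    """guarded straight descent; returns (z cmd, force) at contact"""
    f0=observe()['ft_force'][2]; z=z0
    while z-step>=zmin-1e-9:
        z-=step; line_to([x,y,z],max_speed=v); o=observe(); f=o['ft_force'][2]-f0
        if abs(f)>thr: return z,f,o
    return z,f,o
E
python3 - <<'E'
from h import *
a=np.radians(-18.7); p=np.array([.4381,.3260])+.024*np.array([np.cos(a),np.sin(a)])
print(solve_ik([*p,-.03],[180,0,-18.7]))
grip(1.0,40)
move_pose([*p,.06],[180,0,-18.7])
line_to([*p,.004],max_speed=.1); o=observe(); print(o['time'],o['tool_pos'],o['ft_force'])
z,f,o=down(*p,.004,-.04,.003,5)
print(z,f,o['time'],o['tool_pos'],o['ft_force'],o['wrist_torque'])
snap("side","s4",(200,130,320,230),6)
E
```

```text
[ 3.34160416e+01  3.81187781e+01  1.07178093e+02 -2.54444375e-14
  3.47031289e+01  1.42116042e+02]
15.6667 [0.46108457 0.31839908 0.00412785] [0.64750607 0.0087213  0.70128133]
-0.034999999999999996 25.567083360840655 18.9167 [ 0.46101215  0.31839336 -0.03279071] [-5.18045289 -3.71055811 26.26836469] [-0.70424077  1.04487007  0.01274347]
```

```bash
sleep 1
```

```text
(no output)
```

View pics/s4.png

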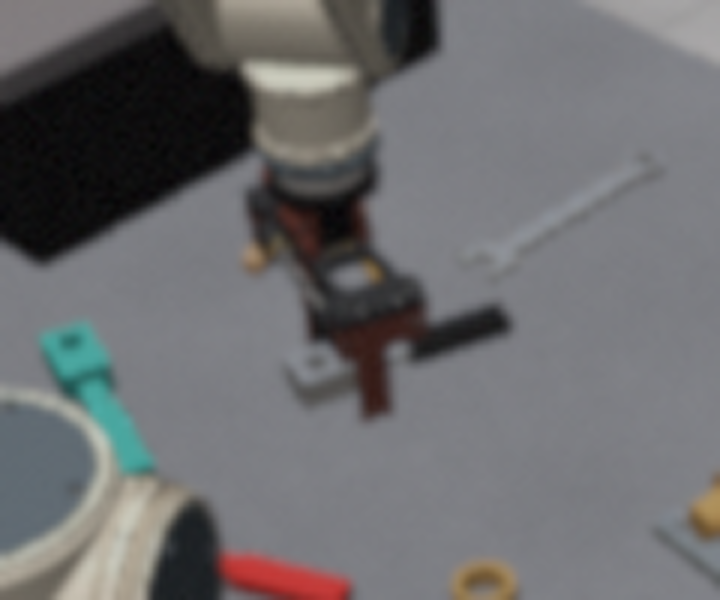

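The fingertips touch the bench at a reported TCP z of about -0.0325 (26 N, centred), so they really are about 32 mm higher than reported. I'll back off 4 mm and grip.

Run:
```python
from h import *
a=np.radians(-18.7); p=np.array([.4381,.3260])+.024*np.array([np.cos(a),np.sin(a)])
line_to([*p,-.029],max_speed=.1); o=observe(); print(o['time'],o['tool_pos'],o['ft_force'])
grip(0.0,45); o=observe(); print(o['time'],o['gripper_width']*88,o['tool_pos'],o['ft_force'],o['wrist_torque'])
if o['gripper_width']*88>25:
    line_to([*p,.02],max_speed=.15)
    o=observe(); print(o['time'],o['gripper_width']*88,o['tool_pos'],o['tool_rot'],o['ft_force'],o['wrist_torque'])
snap("side","s5",(200,130,320,230),6); snap("top","t5",(150,110,310,230),5)
```

```text
19.2167 [ 0.46118689  0.31853796 -0.02876001] [ 0.64918877  0.40098812 -0.59869971]
20.0667 35.57444153386311 [ 0.46093425  0.31838878 -0.02899253] [ 0.15444752  0.33339383 -1.17444988] [ 0.09889114 -0.06128844 -0.02311274]
20.5417 35.75922768467677 [0.4607121  0.31823039 0.01995516] [-1.79986572e+02 -9.72593743e-03 -1.87010478e+01] [ 0.20984049 -0.3238994  -3.9817586 ] [ 0.02206768  0.01671869 -0.01765239]
```

```bash
sleep 1
```

```text
(no output)
```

View pics/s5.png

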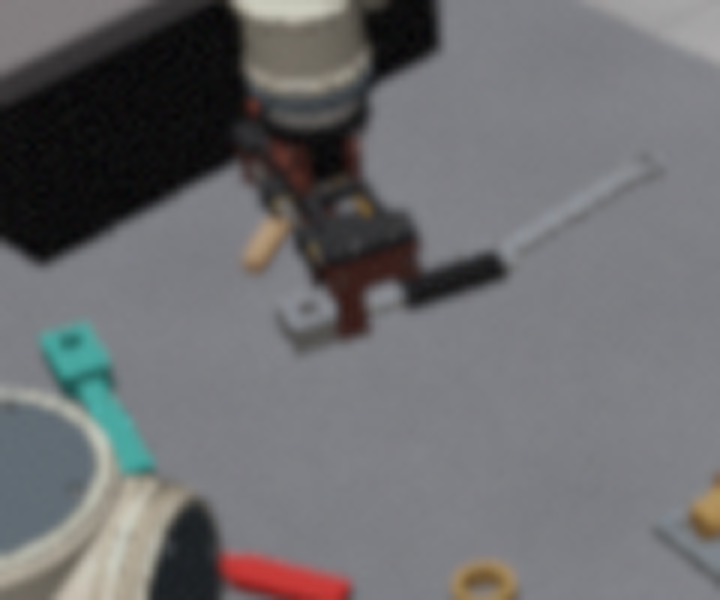

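View pics/t5.png

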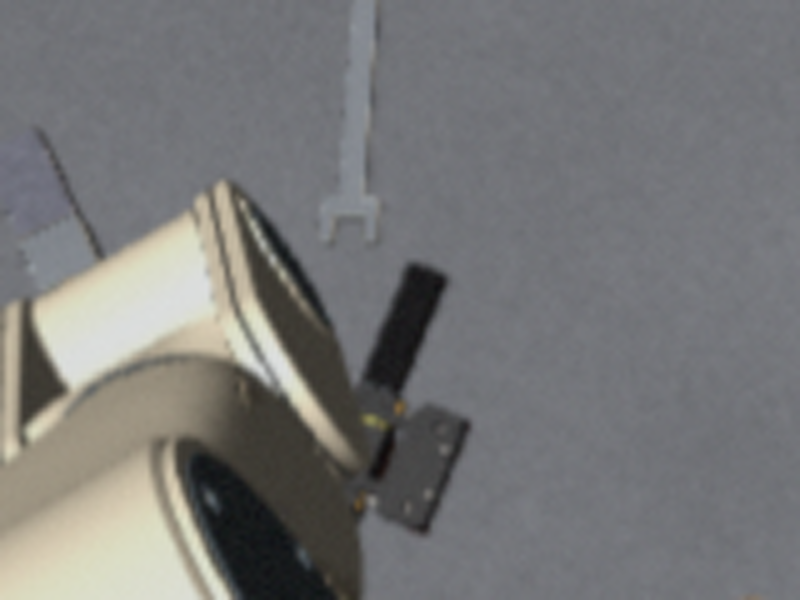

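Held (35.6 mm width, 3–4 N extra weight). In the side picture the lever is level, with its hole visible at crop (305,310). I'll measure the lever's pose in the hand from the top picture, then transfer.

```bash
cat >> fit.py <<'E'
def fit_grip_z(g,cam,p0,bg,dz,xmin=.085,xlo=-.03):
    G=(.068,.148,.024,dz,dz+.016); hull=boxhull(cam,p0,*G); x0,y0=(hull.min(0)-8).astype(int); x1,y1=(hull.max(0)+8).astype(int)
    w,h=x1-x0,y1-y0
    sub=((bg-g[y0:y1,x0:x1])/(bg-29)).clip(0,1)
    keep=soft(cam,p0,[(xmin,.2,.06,dz+.016,dz+.016)],x0,y0,w,h)
    def cost(q): return (keep*(soft(cam,(q[0]/1e3,q[1]/1e3,q[2]/100),[G],x0,y0,w,h)-sub)**2).sum()
    q0=np.array([p0[0]*1e3,p0[1]*1e3,p0[2]*100])
    r=minimize(cost,q0,method='Nelder-Mead',options=dict(initial_simplex=q0+np.array([[0,0,0],[6,0,0],[0,6,0],[0,0,6]])))
    return np.array([r.x[0]/1e3,r.x[1]/1e3,r.x[2]/100]),r.fun,(x0,y0,w,h,sub,keep)
E
python3 - <<'E'
from fit import *
im=avg("top",6); np.save("top5.npy",im); g=im.mean(2)
o=observe(); tp=o['tool_pos']; print(o['time'],tp,o['tool_rot'])
a=np.radians(-18.7)
g0=np.load("top.npy").mean(2)
print("orig",fit_grip_z(g0,"top",(.4381,.326,a),126,0)[:2])
p,f,_=fit_grip_z(g,"top",(tp[0]-.024*np.cos(a),tp[1]-.024*np.sin(a),a),126,tp[2]+.029); print("held",p,np.degrees(p[2]),f)
print("lateral/longitudinal of TCP in lever frame", np.array([[np.cos(p[2]),np.sin(p[2])],[-np.sin(p[2]),np.cos(p[2])]])@(tp[:2]-p[:2]))
big=cv2.resize(im.astype(np.uint8)[150:230,190:270],None,fx=7,fy=7,interpolation=cv2.INTER_CUBIC)[:,:,::-1].copy()
for pr in(GRIP,HEAD):
    pr=pr[:3]+(pr[3]+tp[2]+.029,pr[4]+tp[2]+.029)
    cv2.polylines(big,[((boxhull("top",p,*pr)-[190,150]+.5)*7).astype(np.int32)],True,(0,0,255),1)
cv2.imwrite("pics/levfit2.png",big)
E
```

```text
20.9417 [0.46053274 0.31810109 0.01944465] [ 1.79956840e+02  3.32581027e-02 -1.86996003e+01]
orig (array([ 0.43549016,  0.32724091, -0.32971738]), np.float64(3.037679440052231))
held [ 0.43514549  0.32728325 -0.34306554] -19.65620743782366 4.637504050373827
lateral/longitudinal of TCP in lever frame [ 0.02699653 -0.00010744]
```

```bash
sleep 1
```

```text
(no output)
```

View pics/levfit2.png

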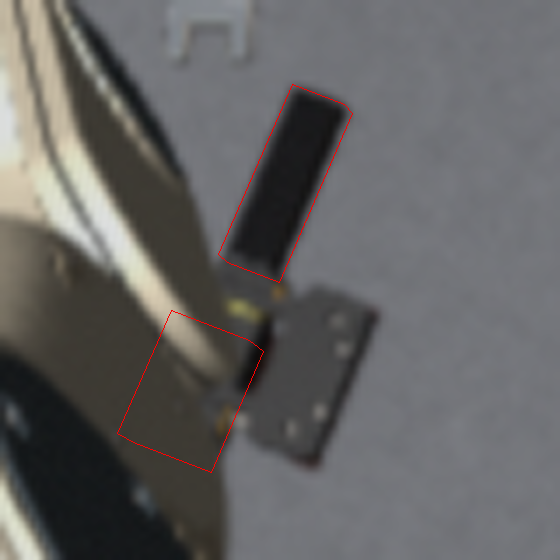

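Run:
```python
from fit import *
im=np.load("top.npy")
big=cv2.resize(im.astype(np.uint8)[195:225,205:245],None,fx=20,fy=20,interpolation=cv2.INTER_CUBIC)[:,:,::-1].copy()
for p,col in(((.4381,.326,-.3258),(0,0,255)),((.4355,.3272,-.3297),(0,255,0))):
    for s in(.036,.0156):
        for pr in((-.018,.038,.036,.024,.024),(-.0078,.0078,.0156,.024,.024)):
            cv2.polylines(big,[((boxhull("top",p,*pr)-[205,195]+.5)*20).astype(np.int32)],True,col,1)
cv2.imwrite("pics/hole.png",big)
```

```text
(no output)
```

View pics/hole.png

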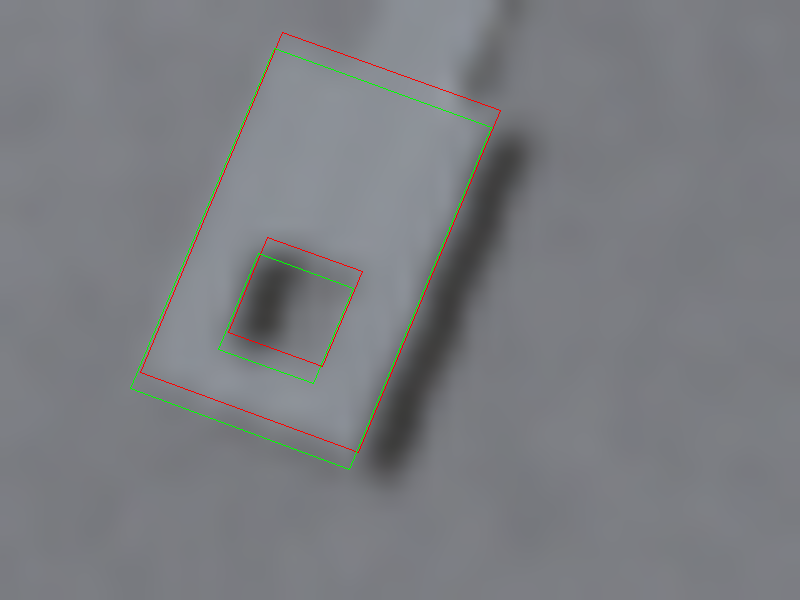

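The hole and head edges lie between the two fits, so the lever origin is about 25.5 mm behind the TCP along tool x, with a lateral offset of about 0. Now I transfer and insert under force guard.

```bash
cat > place.py <<'E'
from h import *
YAW=84.1; b=np.radians(YAW); ex=np.array([np.cos(b),np.sin(b)]); ey=np.array([-np.sin(b),np.cos(b)])
S=np.array([.6243,-.0392]); L=.0255
def q(dx=0,dy=0): return S+L*ex+dx*ex+dy*ey   # offsets along lever x / lateral
E
python3 - <<'E'
from place import *
o=observe(); p=o['tool_pos']; line_to([p[0],p[1],.14],max_speed=.25)
move_pose([*q(),.14],[180,0,YAW]); o=observe(); print(o['time'],o['gripper_width']*88,o['tool_pos'],o['tool_rot'],o['ft_force'],o['wrist_torque'])
snap("side","s6",(290,130,410,230),6); snap("top","t6")
E
```

```text
23.65 35.63819164642025 [ 0.62662999 -0.01340779  0.13950182] [-1.79952189e+02 -4.84763020e-03  8.40971822e+01] [-0.69290208  0.11897248 -3.72276716] [-0.01277408 -0.11480958  0.0357306 ]
```

```bash
sleep 1
```

```text
(no output)
```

View pics/s6.png

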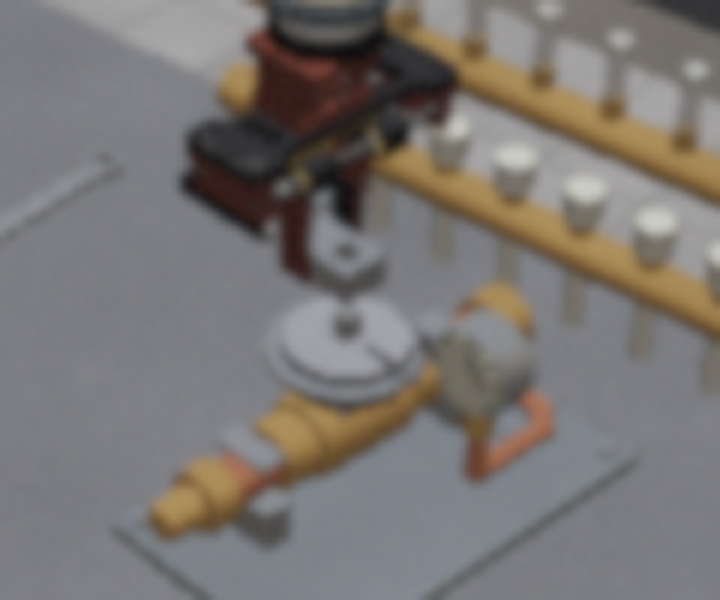

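View pics/t6.png

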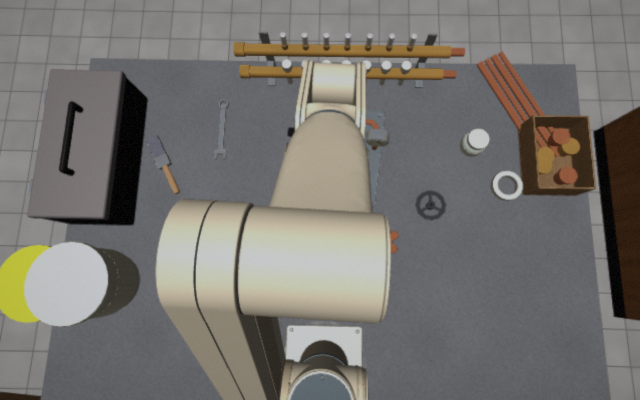

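Run:
```python
from place import *
f=lambda P:(proj("side",P)-[290,130]+.5)*6
print(f((*S,.1925)),f((*S,.148)),f((*S,.126)))
print("d/dx10mm",f((S[0]+.01,S[1],.148))-f((*S,.148)),"d/dy",f((S[0],S[1]+.01,.148))-f((*S,.148)),"dz",f((*S,.158))-f((*S,.148)))
im=cv2.imread("pics/s6.png"); 
cv2.imwrite("pics/s6z.png",cv2.resize(im[200:400,240:460],None,fx=3,fy=3,interpolation=cv2.INTER_CUBIC))
```

```text
[348.19608573 257.59252084] [346.17056096 313.77491874] [345.19334101 340.83806198]
d/dx10mm [ 9.84614902 -7.06549384] d/dy [-12.01742085  -6.18809515] dz [  0.44941254 -12.45524273]
```

View pics/s6z.png

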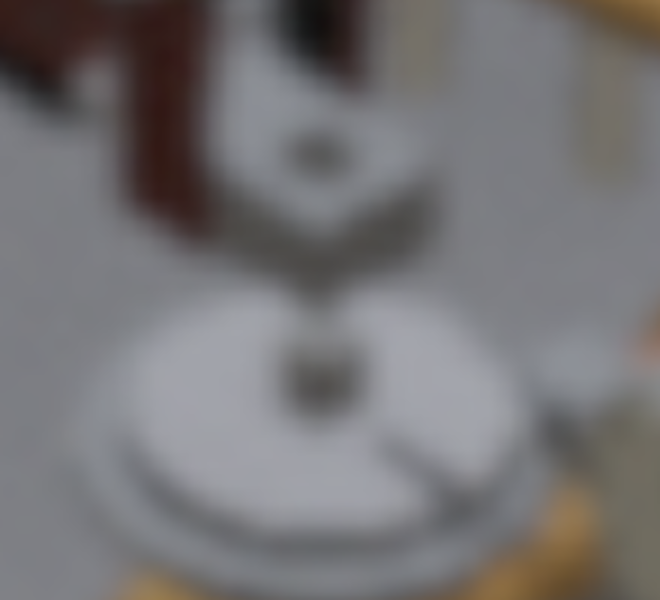

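Run:
```python
from place import *
f=lambda P:np.round((((proj("side",P)-[290,130]+.5)*6)-[240,200])*3)
for z in(.1925,.1685):
  for n,(u,v) in dict(near=(-.018,.018),right=(-.018,-.018)).items():
    print(z,n,f((*(S+u*ex+v*ey),z)))
print("hole",f((*S,.1925)),"disc pts",[f((S[0]+.042*np.cos(t),S[1]+.042*np.sin(t),.126)) for t in np.radians([0,90,180,270])])
im=cv2.imread("pics/s6z.png")
for z in(.1925,.1685):
    q4=np.array([f((*(S+u*ex+v*ey),z)) for u,v in((-.018,.018),(-.018,-.018),(.038,-.018),(.038,.018))]).astype(np.int32); cv2.polylines(im,[q4],True,(0,0,255),1)
q4=np.array([f((*(S+u*ex+v*ey),.1925)) for u,v in((-.0078,.0078),(-.0078,-.0078),(.0078,-.0078),(.0078,.0078))]).astype(np.int32); cv2.polylines(im,[q4],True,(0,255,255),1)
for r,z in((.042,.126),(.042,.122),(.054,.118)):
    cv2.polylines(im,[np.array([f((S[0]+r*np.cos(t),S[1]+r*np.sin(t),z)) for t in np.linspace(0,6.28,80)]).astype(np.int32)],True,(0,255,0),1)
for s,z in((.007,.126),(.007,.1435),(.0045,.148)):
    cv2.polylines(im,[np.array([f((*(S+s*(i*ex+j*ey)),z)) for i,j in((1,1),(1,-1),(-1,-1),(-1,1))]).astype(np.int32)],True,(255,0,255),1)
cv2.imwrite("pics/s6o.png",im)
```

```text
0.1925 near [324. 245.]
0.1925 right [446. 175.]
0.1685 near [321. 337.]
0.1685 right [441. 267.]
hole [325. 173.] disc pts [array([437., 334.]), array([167., 345.]), array([190., 514.]), array([468., 502.])]
```

View pics/s6o.png

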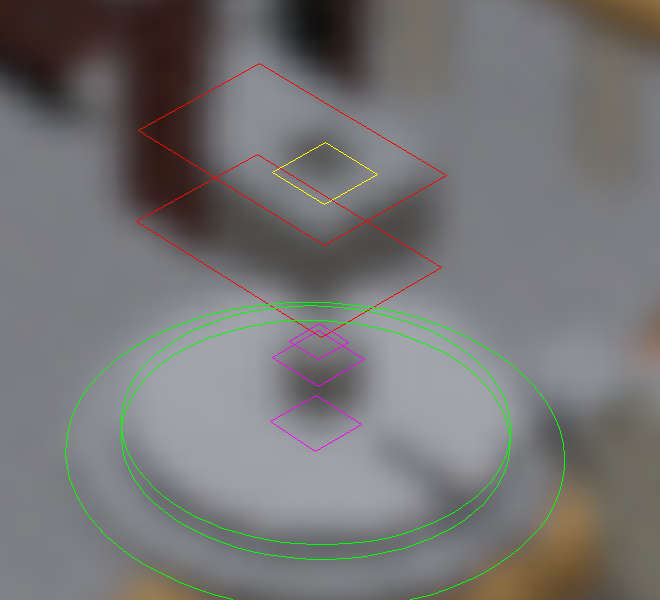

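Both the lever and the disc sit about 1 px above the model in the side view, so they agree with each other and the residual is camera calibration. Inserting.

Run:
```python
from place import *
p=q(); f0=observe()['ft_force']; 
line_to([*p,.119],max_speed=.1); o=observe(); print(o['time'],o['ft_force']-f0)
for z in(.117,.115,.113,.111,.107,.103,.100,.0985,.097,.096):
    line_to([*p,z],max_speed=.06); o=observe(); d=o['ft_force']-f0
    print(z,round(o['tool_pos'][2],4),np.round(d,1),np.round(o['wrist_torque'],2),round(o['gripper_width']*88,1))
    if d[2]>12: break
print(o['time'])
snap("side","s7",(290,130,410,230),6)
```

```text
24.1083 [-0.26660133 -0.00815195  0.74737998]
0.117 0.1172 [ 0.  -0.  -0.8] [-0.07 -0.07  0.02] 35.9
0.115 0.115 [ 0.5 -0.1  0.4] [-0.04 -0.07 -0.05] 36.0
0.113 0.113 [ 0.7 -0.9 -0. ] [-0.16 -0.23 -0.  ] 35.8
0.111 0.1109 [ 1.7 -1.2 -1.3] [-0.24 -0.44  0.07] 35.7
0.107 0.1067 [ 3.4 -2.1 -2.2] [-0.3  -0.61  0.07] 36.1
0.103 0.1027 [ 3.6 -2.9 -3.9] [-0.48 -0.81  0.07] 35.6
0.1 0.0998 [ 4.1 -3.  -1.8] [-0.49 -0.82  0.07] 36.0
0.0985 0.0986 [ 3.7 -3.2  0. ] [-0.61 -0.72  0.08] 35.7
0.097 0.0972 [ 3.7 -3.3  1.8] [-0.66 -0.74  0.07] 35.5
0.096 0.097 [ 0.6 -4.1  8.2] [-0.69 -0.23  0.03] 35.9
26.6083
```

```bash
sleep 1
```

```text
(no output)
```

View pics/s7.png

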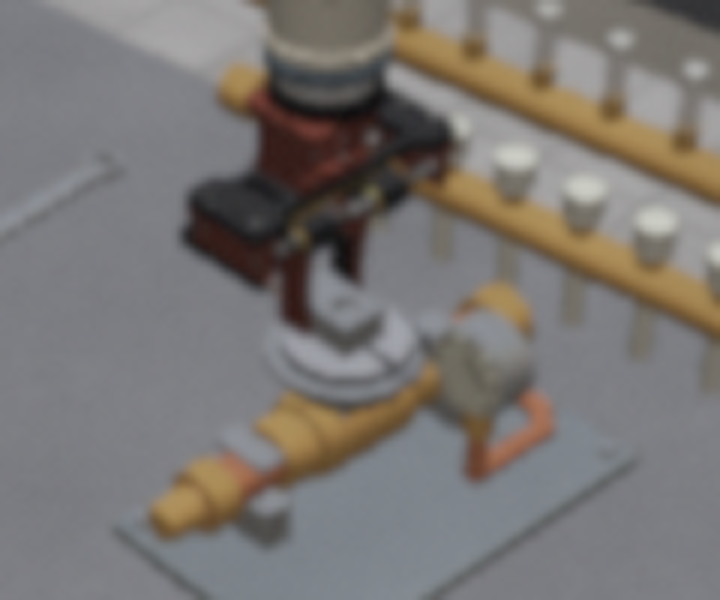

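Seated at tool z 0.097, exactly the predicted height, with low force; the side view shows the head flat on the disc with the arrow still shut. I'll hold, release, and regrasp at the black grip.

Run:
```python
from place import *
wait(.3)
grip(1.0); p=q()
o=observe(); print(o['time'],o['ft_force'])
line_to([*p,.145],max_speed=.2)
snap("side","s8",(290,130,410,230),6)
g=S+.108*ex
line_to([*g,.145],max_speed=.2)
o=observe(); print(o['time'],o['tool_pos'],o['ft_force'])
snap("side","s9",(290,130,410,230),6)
im=camera("top"); cv2.imwrite("pics/t9.png",cv2.resize(im[90:210,240:400],None,fx=5,fy=5,interpolation=cv2.INTER_CUBIC)[:,:,::-1])
```

```text
27.8917 [-0.0819353  -0.15497568 -0.33875126]
28.9 [0.63478638 0.06803945 0.14415154] [0.37897918 0.49071141 0.07730738]
```

```bash
sleep 1
```

```text
(no output)
```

View pics/s9.png

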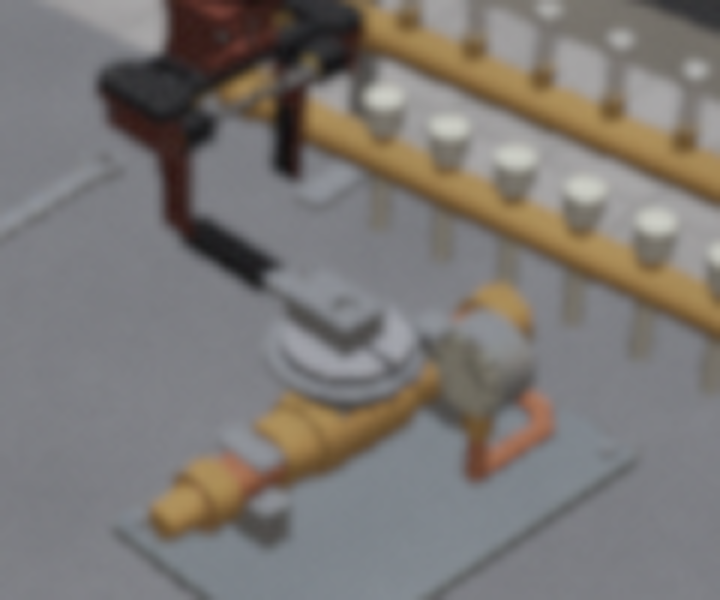

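View pics/t9.png

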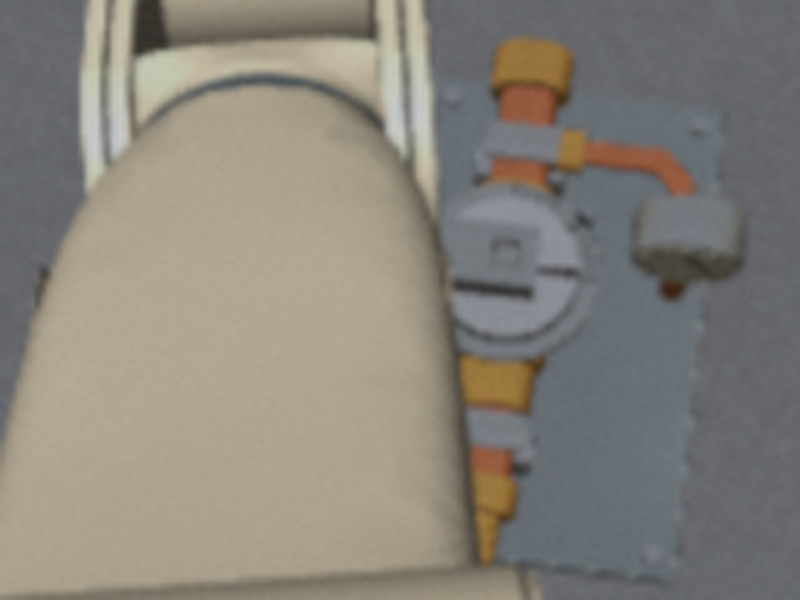

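The lever is seated, with the stem visible in the socket at top crop (505,250), the arrow at (560,272) and the tab at (578,215). Descending onto the grip.

Run:
```python
from place import *
g=S+.108*ex
line_to([*g,.083],max_speed=.1); o=observe(); print(o['time'],o['tool_pos'],o['ft_force'])
grip(0.0,40); o=observe(); print(o['time'],o['gripper_width']*88,o['tool_pos'],o['ft_force'],o['wrist_torque'])
if o['gripper_width']*88>18:
    for t in(6,12,18,24,30):
        b=np.radians(YAW+t); line_to([*(S+.108*np.array([np.cos(b),np.sin(b)])),.083],frame=[180,0,YAW+t],max_speed=.06)
        o=observe(); print(t,round(o['time'],2),round(o['gripper_width']*88,1),np.round(o['tool_pos'],4),np.round(o['tool_rot'],2),np.round(o['ft_force'],1),np.round(o['wrist_torque'],2))
im=np.mean([camera("top").astype(float) for _ in range(4)],0).astype(np.uint8); np.save("top10.npy",im)
cv2.imwrite("pics/t10.png",cv2.resize(im[110:180,300:385],None,fx=9,fy=9,interpolation=cv2.INTER_CUBIC)[:,:,::-1])
snap("side","s10",(290,130,410,230),6)
```

```text
29.7667 [0.63577977 0.06819412 0.08328876] [0.87601926 0.35509417 0.27051894]
30.7667 23.742927369243176 [0.63547614 0.06822502 0.0829841 ] [ 0.29863551 -0.22538497 -0.05442877] [-0.09687919 -0.11003226  0.04947578]
6 31.11 23.2 [0.6248 0.0682 0.0832] [1.7992e+02 5.0000e-02 9.0030e+01] [ 2.5 -3.9 -2.1] [-0.61 -0.4   0.22]
12 31.45 23.5 [0.614  0.0673 0.0832] [1.7988e+02 7.0000e-02 9.6030e+01] [ 3.3 -5.7 -2.5] [-0.76 -0.66  0.19]
18 31.79 23.9 [0.6031 0.0655 0.0833] [1.7986e+02 8.0000e-02 1.0202e+02] [ 4.2 -5.7 -2.8] [-0.84 -0.75  0.12]
24 32.13 24.0 [0.5925 0.0626 0.0834] [1.7984e+02 1.0000e-01 1.0802e+02] [ 6.  -4.9 -3.4] [-0.79 -0.91  0.05]
30 32.48 24.0 [0.5822 0.0586 0.0834] [1.7982e+02 1.2000e-01 1.1401e+02] [ 6.2 -5.5 -4.7] [-0.75 -0.92  0.02]
```

```bash
sleep 1
```

```text
(no output)
```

View pics/t10.png

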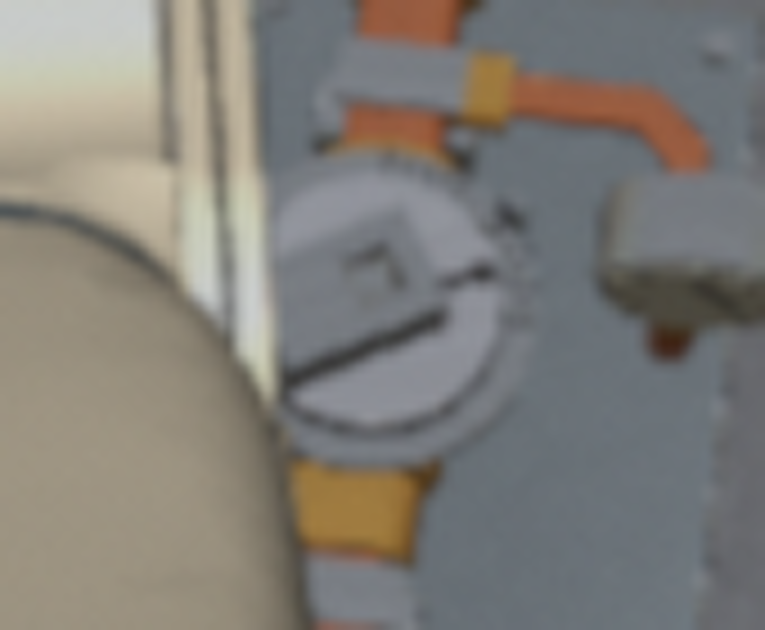

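View pics/s10.png

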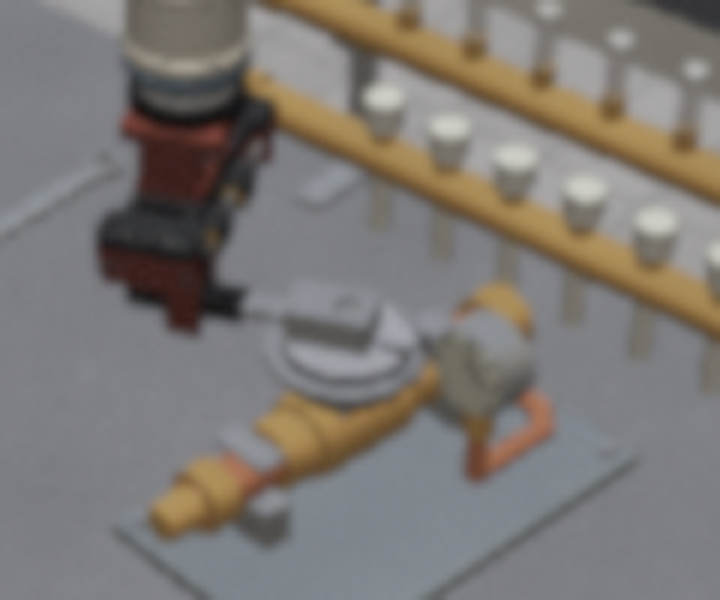

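```bash
cat > ang.py <<'E'
from place import *
def an(u,v,x0=300,y0=110,s=9,z=.126):
    P=onz("top",(x0+(u+.5)/s-.5,y0+(v+.5)/s-.5),z)[:2]; d=P-np.array([.6243,-.0392]); return round(np.hypot(*d)*1000,1),round(np.degrees(np.arctan2(d[1],d[0])),1)
E
python3 - <<'E'
from ang import *
print("arrow",an(489,270),an(470,277),an(445,285)); print("tab",an(488,240),an(510,214))
im=np.load("top10.npy"); cr=cv2.resize(im[125:155,340:370],None,fx=20,fy=20,interpolation=cv2.INTER_CUBIC)[:,:,::-1].copy(); im0=np.load("top.npy").astype(np.uint8)
c0=cv2.resize(im0[125:155,340:370],None,fx=20,fy=20,interpolation=cv2.INTER_CUBIC)[:,:,::-1].copy()
def P(r,a): 
    u=proj("top",(S[0]+r*np.cos(np.radians(a)),S[1]+r*np.sin(np.radians(a)),.126)); return tuple(int(v) for v in (u-[340,125]+.5)*20)
for c in(cr,c0):
    for a in(-96,-75,-60,-57,-54): cv2.circle(c,P(.044,a),3,(0,0,255),-1); cv2.circle(c,P(.058,a),3,(0,255,0),-1)
cv2.imwrite("pics/tab.png",cv2.resize(np.hstack([c0,cr]),(800,400)))
E
```

```text
arrow (np.float64(37.8), np.float64(-75.8)) (np.float64(31.3), np.float64(-77.4)) (np.float64(23.0), np.float64(-79.9))
tab (np.float64(41.1), np.float64(-61.9)) (np.float64(51.6), np.float64(-56.9))
```

View pics/tab.png

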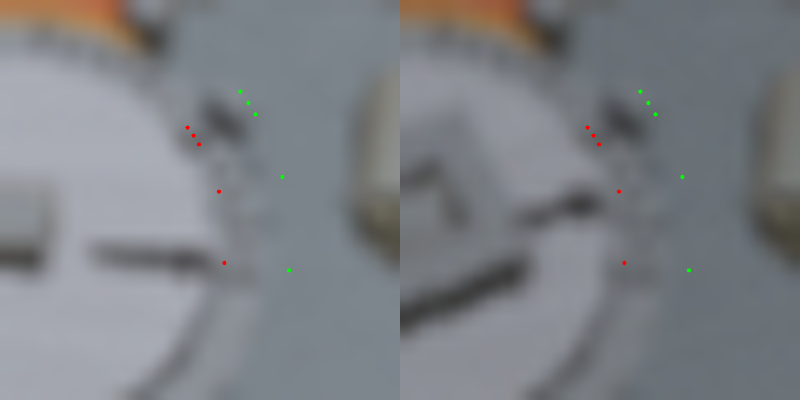

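The screw and tab lie at about -57.5° and the arrow is now at about -75.5°, lagging the hand because of socket play. It needs about 18° more.

Run:
```python
from ang import *
for t in(36,42,48):
    b=np.radians(YAW+t); line_to([*(S+.1075*np.array([np.cos(b),np.sin(b)])),.0825],frame=[180,0,YAW+t],max_speed=.06)
    o=observe(); print(t,round(o['time'],2),round(o['gripper_width']*88,1),np.round(o['tool_pos'],4),np.round(o['tool_rot'],2),np.round(o['ft_force'],1),np.round(o['wrist_torque'],2))
wait(.2)
im=np.mean([camera("top").astype(float) for _ in range(4)],0).astype(np.uint8); np.save("top11.npy",im)
for m in("arrow_tip","index_tip"):
  print(m,[(round(r['conf'],2),np.round(r['at'],1),an(*[(r['at'][0]-300+.5)*9-.5,(r['at'][1]-110+.5)*9-.5])) for r in mark_of("top",m)[:3]])
cr=cv2.resize(im[115:165,320:370],None,fx=12,fy=12,interpolation=cv2.INTER_CUBIC)[:,:,::-1].copy(); raw=cr.copy()
def P(r,a): 
    u=proj("top",(S[0]+r*np.cos(np.radians(a)),S[1]+r*np.sin(np.radians(a)),.126)); return tuple(int(v) for v in (u-[320,115]+.5)*12)
for a in(-51,-57,-63): cv2.line(cr,P(.02,a),P(.06,a),(0,0,255),1)
cv2.imwrite("pics/t11.png",cv2.resize(np.hstack([raw,cr]),(800,400)))
```

```text
36 33.07 23.8 [0.5724 0.0536 0.0831] [1.798e+02 1.000e-01 1.200e+02] [ 5.  -3.3 -2. ] [-0.35 -0.86  0.09]
42 33.41 23.6 [0.5632 0.0476 0.0832] [1.7979e+02 1.3000e-01 1.2600e+02] [ 5.7 -1.5 -2.4] [-0.21 -0.93  0.03]
48 33.75 23.8 [0.5546 0.0406 0.0832] [1.7979e+02 1.5000e-01 1.3198e+02] [ 6.  -2.1 -3.4] [-0.12 -1.01  0.09]
arrow_tip [(0.64, array([348.7, 137.9]), (np.float64(25.8), np.float64(-57.1)))]
index_tip []
```

```bash
sleep 1
```

```text
(no output)
```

View pics/t11.png

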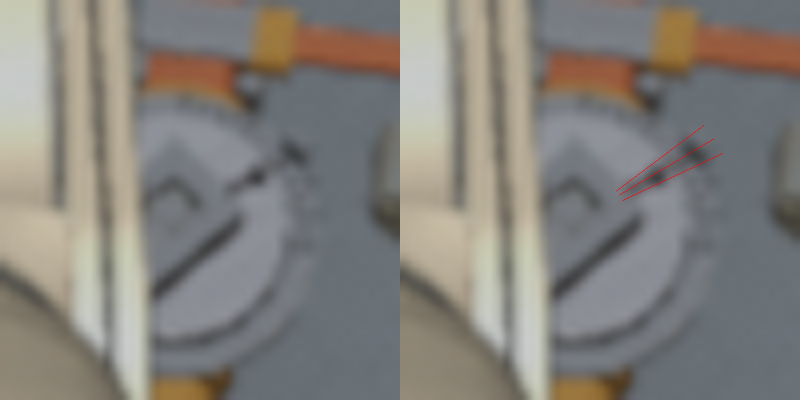

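Arrow and tab look nearly collinear. I'll quantify with a polar unwrap at seat height.

```bash
cat > polar.py <<'E'
from fit import *
def pol(im,S,tag,lo=-110,hi=-40):
    g=im.astype(float).mean(2); a=np.arange(lo,hi,.5); r=np.arange(.020,.062,.0005)
    A,R=np.meshgrid(np.radians(a),r); P=np.c_[(S[0]+R*np.cos(A)).ravel(),(S[1]+R*np.sin(A)).ravel(),np.full(A.size,.126)]
    m=samp(g,projN("top",P)).reshape(A.shape)
    for rr in(.026,.030,.034,.037,.046,.048,.050,.052,.054):
        i=int(round((rr-.02)/.0005)); w=np.median(m[i])-m[i-1:i+2].mean(0); k=w.argmax(); ww=(w-w.max()*.5).clip(0)*(abs(a-a[k])<8)
        print(tag,rr,"angle",round((ww*a).sum()/ww.sum(),1),"depth",round(w.max()))
    return cv2.resize(m.clip(0,255).astype(np.uint8),(700,250),interpolation=cv2.INTER_CUBIC)
if __name__=="__main__":
    S=(.6243,-.0392)
    o=[pol(np.load("top.npy"),S,"init"),pol(np.load("top11.npy"),S,"now")]
    cv2.imwrite("pics/pol.png",np.vstack(o))
E
python3 polar.py
```

```text
init 0.026 angle -98.4 depth 64
init 0.03 angle -97.7 depth 70
init 0.034 angle -97.3 depth 82
init 0.037 angle -97.0 depth 79
init 0.046 angle -58.5 depth 21
init 0.048 angle -57.4 depth 32
init 0.05 angle -57.7 depth 47
init 0.052 angle -58.7 depth 46
init 0.054 angle -60.1 depth 31
now 0.026 angle -58.5 depth 29
now 0.03 angle -58.5 depth 42
now 0.034 angle -59.1 depth 68
now 0.037 angle -58.8 depth 59
now 0.046 angle -58.5 depth 17
now 0.048 angle -57.4 depth 27
now 0.05 angle -57.7 depth 40
now 0.052 angle -58.7 depth 39
now 0.054 angle -59.8 depth 26
```

View pics/pol.png

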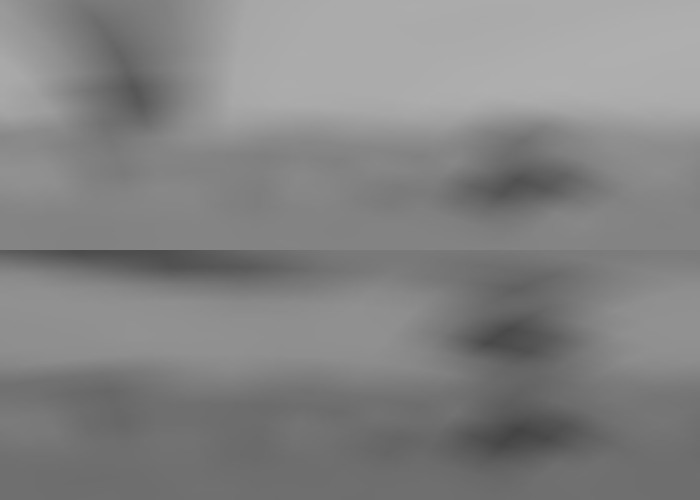

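Arrow at about -58.8° and tab at about -58.2°, well within 5.7°, and the tab hasn't moved. One last look at seating and steadiness.

Run:
```python
from h import *
snap("side","s12",(270,120,430,240),5); snap("top","t12")
wait(.3); o=observe(); print(o['time'],o['gripper_width']*88,o['tool_pos'],np.round(o['qd'],2),o['ft_force'])
```

```text
34.65 24.069976693161117 [0.55469285 0.04059919 0.08312501] [ 0.05  0.11 -0.04  0.01  0.04  0.04] [ 5.60863119 -2.07406105 -3.13219538]
```

```bash
sleep 1
```

```text
(no output)
```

View pics/s12.png

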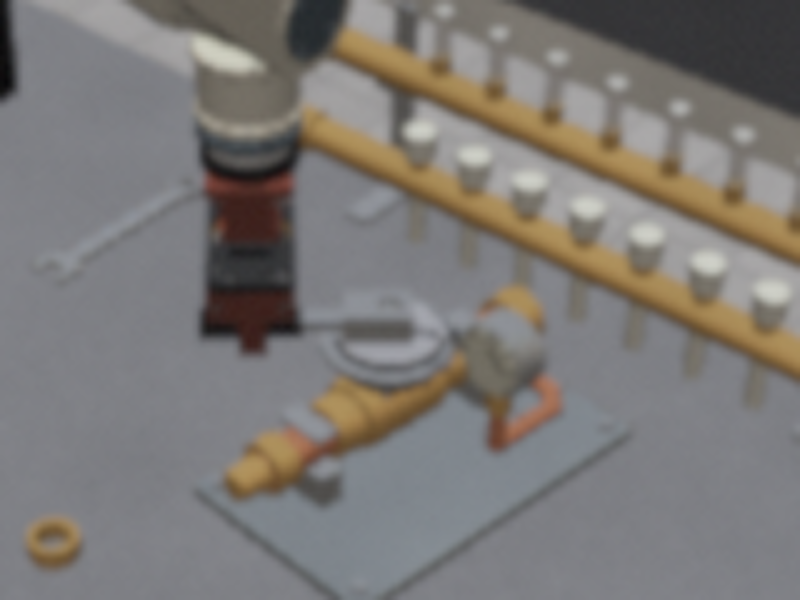

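View pics/t12.png

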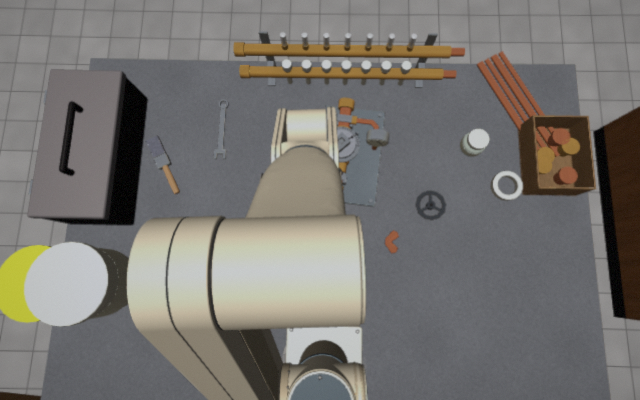

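The head lies flat on the disc (side crop (380,320)), the grip is held on the robot's side, and the other things I can see are where they were. Handing in.

Run:
```python
from bench import *
print(hand_in())
```

```text
the job is handed in; nothing more can be done
None
```

The lever is fitted on the stem, pulled round to the index tab and still held by its black grip; I handed the job in at about 35 s. `hand_in` gave no verdict.

**Missed first grasp:** my first attempt closed above the lever. The fingertips turned out to be about 32 mm higher than the reported TCP. I measured that by touching the bench (about 26 N) and corrected for it. The lever was not disturbed.

**Fitting:** the socket seated at the height I had predicted, with about 8 N of press. After I let go, the pictures showed the head flat on the disc, the stem in the socket and the valve still shut.

**Last checks:**
- **Arrow and tab:** the arrow was at -58.8° and the tab at about -58.2°. Readings along the tab varied by about 1.5°, and the tolerance is 5.7°. The tab read the same as at the start.
- **Hold:** the grip opening was 24 mm with the arm at rest. The force at the wrist was about 7 N, from the spring, some outward pull and the lever's weight.
- **Other things:** the wrench, brush, handwheel, elbow, tape roll and tub looked unmoved in the final top picture, and the nut in the side picture.

**Disagreements:**
- The side camera placed the disc about 6 mm from the top camera's estimate. I used the top camera, and the fit bore it out.
- In the last pictures the trained network did not find the index tab, and it put the arrow tip at the wrong radius though at about the right angle. I measured the arrow and tab angles from the picture myself.

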